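# Fetch the V-block from behind the oil can and set it up on the surface plate

### The job

Stand the red oil can in the drip tray, upright, to clear the way, then take out the steel V-block stored behind it under the wire shelf. Set the V-block down gently on the granite surface plate, groove up, and push it firmly endwise until its end face is home, flat and without a gap, against the working face of the cast-iron angle plate, without shoving the angle plate along. Let go of everything, and leave the two cases beside it and the bin and jar on the shelf where they are.

Things in the scene. Friction and masses are not known exactly. Their poses are not given: they have to be found in the camera images.
- oilcan_center (a point): Red oil can, round tin: 60 diameter up to 76 above its base, then a narrowing shoulder and short brass spout (inside the body's diameter), 107 high in all; 0.2 to 0.4 kg. It stands on the bench just in front of the shelf, blocking the way to the V-block. Point: on its axis, 50 above its base; z up along the axis, spout to -x.
- vblock_center (a point): Steel V-block, 60 long (x, along its groove) x 44 wide (y) x 44 high, 0.6-0.8 kg, under the shelf, its centre 15-38 behind the deck's front edge, groove roughly along the shelf's x. A gripper tilted 30-40 deg from vertical, from the front, can grip its flat sides (40 free beside each), lift it a little and draw it out. Slides on the granite at 5-9 N. Point: its centre, 22 above its base.
- shelf: Fixed bench shelf with wire deck (treat as solid), 340 wide (y), 200 deep (x), four legs of 14 diameter at the corners, open at front and back. Deck underside 180 and top 190 above the bench. Origin: on the bench under the middle of the deck's front edge; x points from there to the shelf's rear, so the way out is -x.
- drip_tray: Fixed shallow steel drip tray, outside 180 (x) by 130 (y), rim 15 high, walls and floor 3 thick, on the bench to one side of the shelf (it may swap places with the surface plate). Origin: centre of its underside.
- surface_plate: Fixed granite surface plate, 250 (x) by 160 (y), its top 50 above the bench. It stands on the other side of the shelf. Origin: centre of its underside.
- angle_plate: Loose 2 kg cast-iron angle plate on the rear half of the surface plate: upright wall 100 wide (y), 70 high, 16 thick, foot behind it, 78 deep in all. Its working face is the wall's flat front, looking to its own -x, roughly towards the robot. It slides at a push of some 15-20 N; 5 N is enough to feel the touch. Origin: middle of that face's lower edge (face = plane x 0, granite = z 0).
- wood_case: Bystander. Varnished wooden case, 140 x 66 x 42 high, under the shelf on one side of the V-block's lane (the two cases may swap sides). Origin: centre of its underside; x along its length.
- plastic_case: Bystander. Blue plastic case, 140 x 66 x 36 high, under the shelf on the other side of the V-block's lane. Origin: centre of its underside; x along its length.
- parts_bin: Bystander. Yellow open parts bin, 120 x 90 x 50 high, on top of the wire shelf. Origin: centre of its underside.
- marking_jar: Bystander. Amber jar with black cap, 56 diameter, 62 high, on top of the wire shelf. Origin: centre of its underside.

How it is judged:
On the way, in this order (a step that is already met when the one before it is completed fails the run):
1. the oil can stands upright in the drip tray, let go (x of oilcan_center in the frame of drip_tray between -0.08 and 0.08 m and y of oilcan_center in the frame of drip_tray between -0.055 and 0.055 m and z of oilcan_center in the frame of drip_tray between 0.048 and 0.058 m and angle between oilcan_center's own z axis and vertical below 0.08 rad and contact force between the fingers and oilcan below 0.1 N), for 0.2 s.
2. the V-block has been drawn out from under the shelf, clear of its front edge (x of vblock_center in the frame of shelf below -0.035 m), for 0.05 s.
3. the V-block, standing on the surface plate, is pushed home against the angle plate (more than 3 N) (z of vblock_center in the frame of surface_plate between 0.068 and 0.076 m and contact force between vblock and angle_plate above 3 N), for 0.1 s.
At the end, for the whole second after the job is handed in: Oil can upright (0.08 rad) on the drip tray's floor. V-block groove up on the surface plate (height within 4 mm), end face within 1.6 mm of the angle plate's working face, square within 0.05 rad, its middle within 30 mm of the face's middle. Both released and at rest (x of oilcan_center in the frame of drip_tray between -0.08 and 0.08 m and y of oilcan_center in the frame of drip_tray between -0.055 and 0.055 m and z of oilcan_center in the frame of drip_tray between 0.048 and 0.058 m and angle between oilcan_center's own z axis and vertical below 0.08 rad and x of vblock_center in the frame of angle_plate between -0.0316 and -0.027 m and y of vblock_center in the frame of angle_plate between -0.03 and 0.03 m and z of vblock_center in the frame of surface_plate between 0.068 and 0.076 m and angle between the x axis of vblock_center and the x axis of angle_plate, either way round below 0.05 rad and angle between vblock_center's own z axis and vertical below 0.05 rad and linear speed of each of vblock, oilcan below 0.01 m/s); the robot touches nothing.
It fails at once if the oil can is tipped (more than 0.5 rad) (angle between oilcan_center's own z axis and vertical above 0.5 rad).
It fails at once if the V-block is dropped or banged on the surface plate (more than 80 N) (contact force between vblock and surface_plate above 80 N).
It fails at once if the angle plate is shoved along (more than 5 mm) (distance of angle_plate from where it was at the start of the episode above 0.005 m).
It fails at once if a case, the parts bin or the jar is disturbed (moved more than 20 mm) (distance of any of wood_case, plastic_case, parts_bin, marking_jar from where it was at the start of the episode above 0.02 m).
It also fails if it takes over 61 s, if anything falls off the work surface, if the arm or the gripper's body presses on something with over 40 N, if the wrist force passes 120 N, or if a joint passes its speed limit or range.

### The arm

A 6-joint arm with a two-finger parallel gripper is mounted at the origin on the work surface. World frame = base frame: x ahead of the robot, y to its left, z up, the work surface at z = 0. Lengths are in m, angles in rad, forces in N, time in s.
With the tool pointing down it reaches from about 0.3 to 0.775 m from the base axis. Payload 14.6 kg.
Tool frame: the origin (TCP) lies at the very end of the fingers, on their centre line; the grasp point (between the pads) lies 19 mm behind it (pinch_z is the distance from the TCP to the grasp point, in m); z points along the fingers, y is the direction in which the jaws open and shut (so a half turn about z gives the same grasp; the last joint's range is limited). The gripper opens to 94 mm and grips with 3 to 60 N. Pads are 16 mm wide; open, the fingers measure 119 mm over their backs; the gripper's body (75 mm by 177 mm) begins 78 mm behind the grasp point.
Start: joints at [1.179, 0.3, 1.521, -0, 1.321, -0.067], TCP at [0.176, 0.521, 0.171] pointing down, gripper open.
Joint ranges: [-3.03, 3.03], [-0.79, 2.21], [0.23, 2.52], [-1.04, 4.18], [0, 3.07], [-2.55, 2.55]. Speed limits (rad/s): [2.22, 2.22, 2.57, 3.14, 3.14, 3.14].

### API

Orientations are given as [roll, pitch, yaw] about the fixed x, y, z axes, in that order (R = Rz(yaw) Ry(pitch) Rx(roll)).
In Python, from station import get_obs, camera, hand_in, pinch_z gives the robot as it stands.
- The arm moves only by the tool servo_tool, never from a script. Its argument "moves" is a list that holds one entry, the list of rows, each a list of 7 numbers: the turn, a rotation vector about the tool's x, y, z normalised to -1 to 1, where 1 is pi/2 rad, then the shift along the tool's x, y, z normalised to -1 to 1, where 1 is 500 mm, then the closure, from 0 (fully open) to 1 (shut). In form: [[[rx, ry, rz, x, y, z, hand], ...]]. A call has 1 to 12 rows; each row is the pose to reach, as a shift and turn from the pose measured when the call began, along the tool's axes at that moment; what a row does not reach only later rows make up. A row lasts 1/12 s, in which the tool goes at most 41.7 mm and 7.16 degrees, less where a joint would pass 70% of its speed; a pose out of reach is approached as far as the arm can. A call with a number of a shift or a turn outside -1 to 1 is refused whole. A call with a gripper value outside its range is refused whole. The fingers move at their own pace and stop on an object; "squeeze" is the grip in N (left out, the last holds). Time passes only in rows, so rows that repeat a pose let the fingers close. It gives the time, the measured TCP pose, the force and the opening at its end, in the units of the state.
- get_obs(): the state, without advancing time (a new reading comes with each control period).
- camera(name): name is "scene" or "top"; returns a dict with "color" (420x560x3 uint8, red, green, blue), "intrinsics" (3x3 intrinsics, pixels), "distortion" ([k1, k2, p1, p2, k3] as OpenCV has them; the pictures are not rectified), "rvec" (rotation vector, rad) and "tvec" (3), from world to camera coordinates, as OpenCV has them. Camera axes: x right, y down, z forward; pixel columns grow to the right and rows downward; lengths in m; the calibration is good to about 2 mm. A picture is of the moment at which its call begins. There is no depth.
- hand_in(): hands the job in, once; it reports no verdict.
The state is a dict: "time_s": time; "qpos": joint angles; "joint_vel": joint speeds; "tau": joint torques, N m; "ee_pos": TCP position; "eef_rot": TCP orientation; "force": force on the tool from outside, world axes, zero at the start; "moment": the same for the moment, N m; "grip_width": finger opening in m.
Only numpy, scipy, OpenCV 4.12 (cv2) and the standard library are available. Lean on these libraries where they do the work, as an engineer would, in place of code of your own. Each camera call takes 0.05 s, during which the arm holds its last target.

## Working session

There is one attempt and no reset: what is moved stays moved. The work goes in short steps, Python scripts to look and compute and a tool call to move; the robot and the scene stay as the last step left them, time stands still between calls to the robot, and variables do not carry over. Pictures are saved under pics/ and viewed, and the job is handed in when it is done.

Besides the shell and the picture viewer there is one more tool, called after "Emit:" as name(argument=value, ...) on one line, values as JSON. servo_tool: Moves the arm, as the interface text tells. Scaled input: -1 to 1 covers 500 mm each way for a shift and pi/2 rad each way for a turn. Its arguments: {"type":"object","properties":{"moves":{"type":"array"},"squeeze":{"type":"number"}},"required":["moves"]}

```bash
ls; mkdir -p pics; python3 - <<'E'
from station import get_obs, camera, pinch_z
import cv2
print(get_obs(),pinch_z)
for n in ("scene","top"):
    c=camera(n); cv2.imwrite(f"pics/{n}0.png",c["color"][:,:,::-1])
    print(n,c["intrinsics"],c["distortion"],c["rvec"],c["tvec"])
E
```

```text
pics
{'time_s': 0.0, 'qpos': array([ 1.17940517e+00,  3.00510025e-01,  1.52161300e+00, -2.61070147e-05,
        1.32068123e+00, -6.66181026e-02]), 'joint_vel': array([-0.00032422,  0.00082255,  0.00019974, -0.00067631,  0.00143909,
       -0.00041418]), 'tau': array([-1.53609737e-03, -5.31808591e+01, -3.52742708e+01,  7.08619715e-02,
        2.43789976e-02, -5.28445878e-05]), 'ee_pos': array([0.1754008 , 0.52094968, 0.1701515 ]), 'eef_rot': array([-3.14038206e+00, -5.54241461e-05,  2.81682604e+00]), 'force': array([0.54569851, 0.34414573, 0.01863198]), 'moment': array([-0.05891615, -0.02249076, -0.1143989 ]), 'grip_width': 0.09391105515470448} 0.0188
scene [[435.05500421   0.         284.29249278]
 [  0.         435.05500421 211.29852802]
 [  0.           0.           1.        ]] [-0.1243561  0.         0.         0.         0.       ] [ 0.73685431  2.94359285 -0.47294337] [ 0.54696031 -0.24691914  1.25353554]
top [[545.70722658   0.         285.4031872 ]
 [  0.         545.70722658 205.96546689]
 [  0.           0.           1.        ]] [-0.19226318  0.          0.          0.          0.        ] [ 2.11584437 -2.13865383  0.14107219] [0.02774472 0.60993155 1.42708517]
```

View pics/scene0.png

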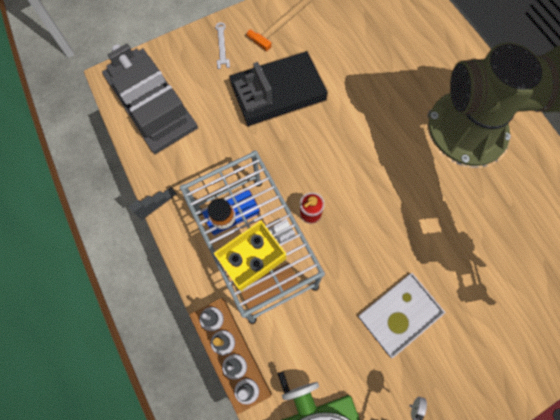

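View pics/top0.png

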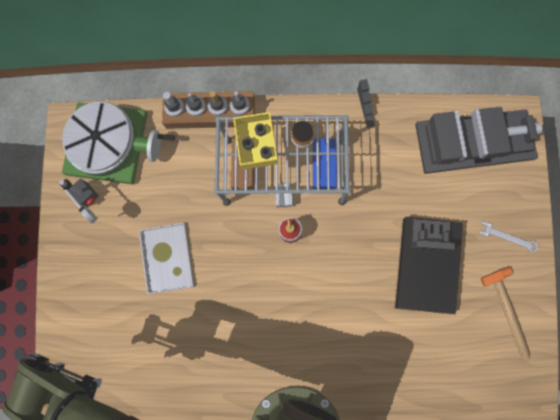

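The top view shows the can at about (290,230) and the V-block peeking out at (284,197). The tray is on the left (+y) at (166,258), and the granite plate with the angle plate is on the right at (430,265). I'll zoom in on each for measurement.

```bash
cat > h.py <<'E'
import numpy as np, cv2
from station import get_obs, camera, pinch_z
from scipy.spatial.transform import Rotation as Ro
def ray(c,px):
    p=cv2.undistortPoints(np.array(px,float).reshape(-1,1,2),c["intrinsics"],c["distortion"]).reshape(-1,2)
    R=cv2.Rodrigues(np.array(c["rvec"],float))[0]; t=np.array(c["tvec"],float).ravel()
    d=np.c_[p,np.ones(len(p))]@R
    return -R.T@t,d
def onz(c,px,z):
    o,d=ray(c,px); return o+d*((z-o[2])/d[:,2])[:,None]
def proj(c,P):
    return cv2.projectPoints(np.array(P,float).reshape(-1,1,3),np.array(c["rvec"],float),np.array(c["tvec"],float),c["intrinsics"],np.array(c["distortion"]))[0].reshape(-1,2)
def tri(c1,p1,c2,p2):
    o1,d1=ray(c1,p1);o2,d2=ray(c2,p2);d1=d1[0]/np.linalg.norm(d1[0]);d2=d2[0]/np.linalg.norm(d2[0])
    A=np.c_[d1,-d2];s=np.linalg.lstsq(A,o2-o1,rcond=None)[0]
    a=o1+s[0]*d1;b=o2+s[1]*d2;return (a+b)/2,np.linalg.norm(a-b)
E
python3 - <<'E'
from h import *
import pickle
cs={n:camera(n) for n in("scene","top")}
pickle.dump(cs,open("c0.pkl","wb"))
def crop(n,x,y,w,h,s,o):
    im=cs[n]["color"][y:y+h,x:x+w,::-1]; cv2.imwrite(o,cv2.resize(im,None,fx=s,fy=s,interpolation=cv2.INTER_CUBIC))
crop("top",200,95,170,150,4.5,"pics/t_sh.png")
crop("top",380,200,100,120,5,"pics/t_pl.png")
crop("scene",215,40,120,90,6,"pics/s_pl.png")
crop("scene",170,140,170,190,3,"pics/s_sh.png")
crop("top",125,210,80,90,6,"pics/t_tr.png")
for n in cs: print(n, ray(cs[n],[[280,210]])[0])
E
```

```text
scene [0.77065751 0.29803389 1.11747429]
top [ 0.37778102 -0.01529126  1.50545875]
```

View pics/t_sh.png

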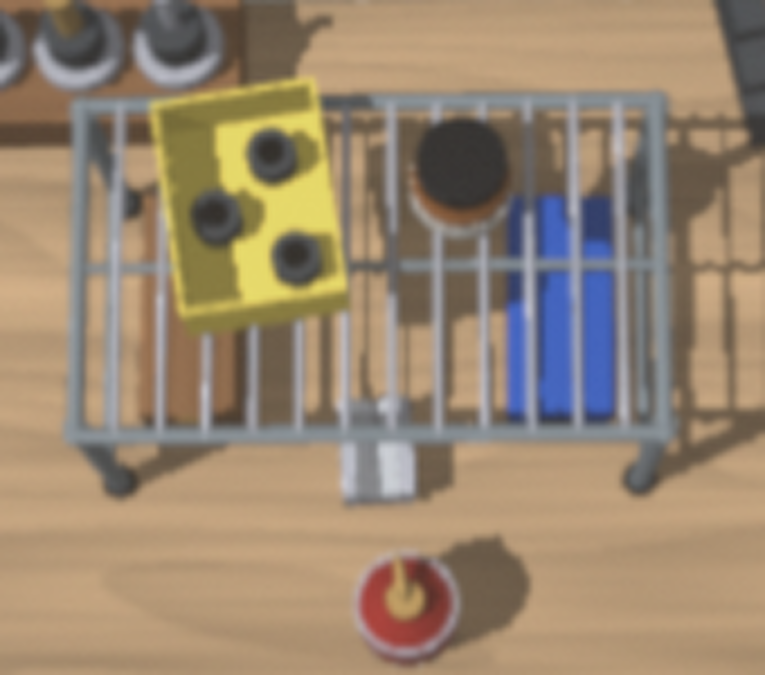

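View pics/t_pl.png

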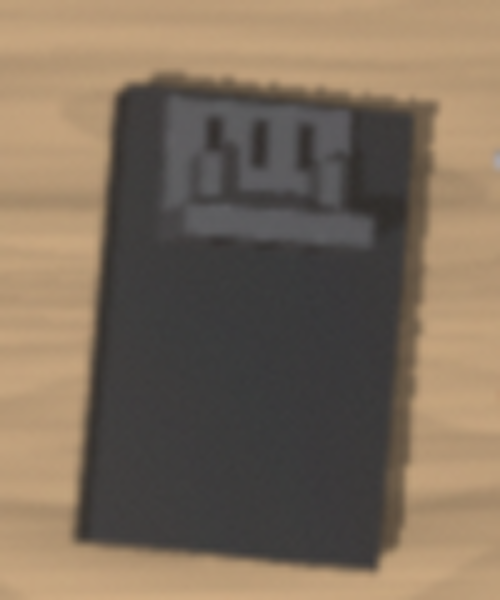

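View pics/s_pl.png

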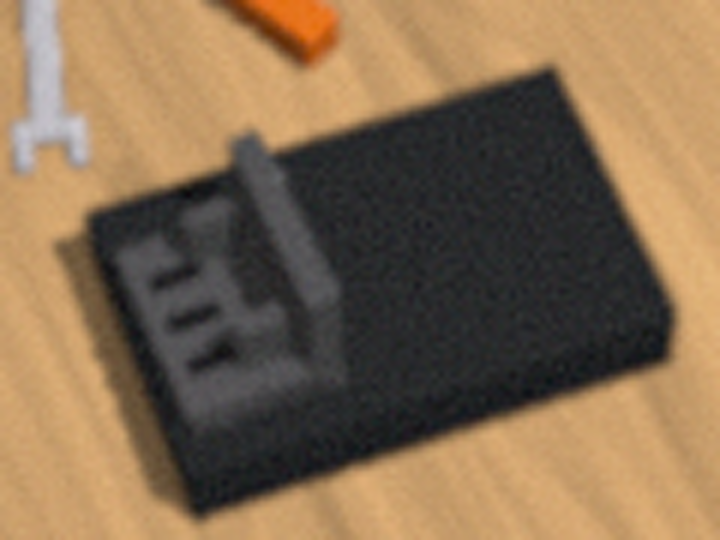

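View pics/s_sh.png

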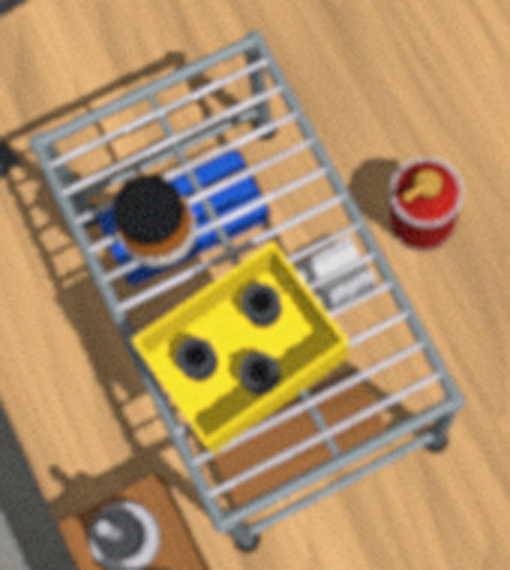

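View pics/t_tr.png

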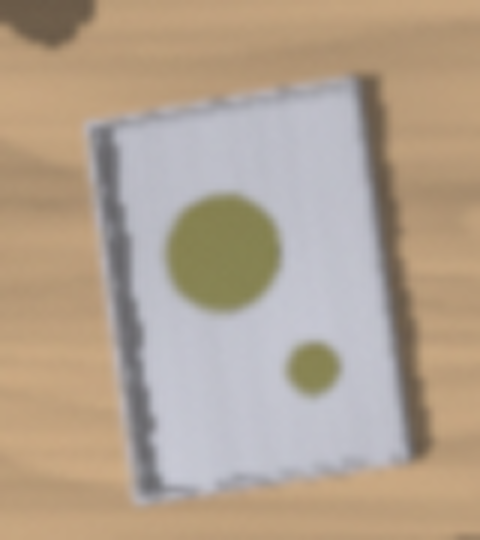

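```bash
python3 - <<'E'
from h import *
import pickle
np.set_printoptions(precision=4,suppress=True)
cs=pickle.load(open("c0.pkl","rb"));T=cs["top"];S=cs["scene"]
def u(pts,x,y,s): return [((a+.5)/s-.5+x,(b+.5)/s-.5+y) for a,b in pts]
sh=lambda *p:u(p,200,95,4.5)
print("shelf deck",onz(T,sh((74,95),(664,95),(668,440),(68,440)),.19))
print("shelf S",onz(S,u([(257,33),(463,402),(225,530),(35,142)],170,140,3),.19))
print("vb base z0",onz(T,sh((342,503),(413,501)),.0),"\n z.044",onz(T,sh((342,493),(413,492)),.044))
print("can rim .076",onz(T,sh((356,602),(459,602),(407,551),(407,655)),.076), "tip",onz(T,sh((400,562),(404,600)),.107))
print("plate top",onz(T,u([(122,88),(415,112),(378,570),(75,542)],380,200,5),.05))
print("plate S",onz(S,u([(552,66),(90,212),(200,515),(672,318)],215,40,6),.05))
print("AP top edge: rear z.12", onz(T,u([(183,205),(374,215),(372,248),(185,237)],380,200,5),.12))
print("AP S top: front-edge z.12",onz(S,u([(258,135),(340,292),(305,305),(233,145)],215,40,6),.12))
print("AP S lower corner z.05",onz(S,u([(346,380)],215,40,6),.05))
print("tray rim",onz(T,u([(88,122),(358,77),(412,460),(138,503)],125,210,6),.015))
E
```

```text
shelf deck [[ 0.8219  0.1918  0.19  ]
 [ 0.8159 -0.14    0.19  ]
 [ 0.6194 -0.1362  0.19  ]
 [ 0.6238  0.1919  0.19  ]]
shelf S [[ 0.6221 -0.1384  0.19  ]
 [ 0.6238  0.1915  0.19  ]
 [ 0.8149  0.192   0.19  ]
 [ 0.8143 -0.1375  0.19  ]]
vb base z0 [[0.6171 0.0498 0.    ]
 [0.6178 0.0057 0.    ]] 
 z.044 [[0.6162 0.0479 0.044 ]
 [0.6163 0.005  0.044 ]]
can rim .076 [[ 0.5462  0.0387  0.076 ]
 [ 0.5454 -0.0217  0.076 ]
 [ 0.576   0.0085  0.076 ]
 [ 0.5146  0.0091  0.076 ]] tip [[0.5653 0.012  0.107 ]
 [0.5433 0.01   0.107 ]]
plate top [[ 0.5751 -0.2991  0.05  ]
 [ 0.5596 -0.4612  0.05  ]
 [ 0.3132 -0.4297  0.05  ]
 [ 0.3327 -0.2657  0.05  ]]
plate S [[ 0.3144 -0.4303  0.05  ]
 [ 0.5554 -0.4609  0.05  ]
 [ 0.5828 -0.2837  0.05  ]
 [ 0.3364 -0.2732  0.05  ]]
AP top edge: rear z.12 [[ 0.5047 -0.3148  0.12  ]
 [ 0.4977 -0.415   0.12  ]
 [ 0.4807 -0.4131  0.12  ]
 [ 0.4883 -0.3152  0.12  ]]
AP S top: front-edge z.12 [[ 0.483  -0.4124  0.12  ]
 [ 0.4893 -0.3179  0.12  ]
 [ 0.5063 -0.3192  0.12  ]
 [ 0.4956 -0.4129  0.12  ]]
AP S lower corner z.05 [[ 0.4898 -0.316   0.05  ]]
tray rim [[0.5527 0.4332 0.015 ]
 [0.5728 0.3044 0.015 ]
 [0.3959 0.2767 0.015 ]
 [0.3757 0.4052 0.015 ]]
```

```bash
cat >> h.py <<'E'
np.set_printoptions(precision=4,suppress=True)
def Rt(yaw,tilt=0.0):
    # tool z = down tilted forward (toward heading+pi side i.e. world +x for yaw=pi) by tilt
    return Ro.from_euler('z',yaw)*Ro.from_euler('x',np.pi)*Ro.from_euler('y',-tilt) if False else Ro.from_euler('xyz',[np.pi,0,yaw])*Ro.from_euler('y',-tilt)
def norm(p,R):
    o=get_obs();R0=Ro.from_euler('xyz',o["eef_rot"]);
    return np.round(np.r_[(R0.inv()*R).as_rotvec()/(np.pi/2),R0.inv().apply(np.array(p)-o["ee_pos"])/.5],4)
def st():
    o=get_obs();print("t",round(o["time_s"],2),"p",o["ee_pos"],"r",o["eef_rot"],"f",o["force"],"w",o["grip_width"],"q",o["qpos"])
E
python3 - <<'E'
from h import *
print(Rt(np.pi,.6).apply([0,0,1]))
print(norm([.546,.0085,.15],Rt(np.pi)))
E
```

```text
[ 0.5646  0.     -0.8253]
[-0.0004 -0.0001 -0.2068 -1.0295 -0.7351  0.0413]
```

Emit:
servo_tool(moves=[[[0, 0, -0.1, -0.06, -0.04, 0.02, 0], [0, 0, -0.2068, -0.2, -0.14, 0.04, 0], [0, 0, -0.2068, -0.8, -0.57, 0.04, 0], [0, 0, -0.2068, -0.8, -0.57, 0.04, 0], [0, 0, -0.2068, -0.8, -0.57, 0.04, 0], [0, 0, -0.2068, -0.8, -0.57, 0.04, 0], [0, 0, -0.2068, -0.8, -0.57, 0.04, 0], [0, 0, -0.2068, -0.8, -0.57, 0.04, 0], [0, 0, -0.2068, -0.8, -0.57, 0.04, 0], [0, 0, -0.2068, -0.8, -0.57, 0.04, 0], [0, 0, -0.2068, -0.8, -0.57, 0.04, 0], [0, 0, -0.2068, -0.8, -0.57, 0.04, 0]]], squeeze=25)

```text
time_s: 1.2
ee_pos: [0.4644, 0.1213, 0.1507]
eef_rot: [-3.141, 0.0, 3.142]
force: [0.6, 1.0, 0.5]
grip_width: 0.0942
```

```bash
python3 - <<'E'
from h import *
st();print(norm([.546,.0085,.15],Rt(np.pi)));print(norm([.546,.0085,.031],Rt(np.pi)))
E
```

```text
t 1.2 p [0.4644 0.1213 0.1507] r [-3.1411  0.      3.1415] f [0.6096 1.0363 0.4554] w 0.09417950732334528 q [ 0.1795  0.1623  1.7387 -0.0006  1.2406 -1.391 ]
[-0.0003  0.     -0.     -0.1632 -0.2256  0.0015]
[-0.0003  0.     -0.     -0.1632 -0.2255  0.2395]
```

Emit:
servo_tool(moves=[[[0, 0, 0, -0.16, -0.22, 0, 0], [0, 0, 0, -0.163, -0.2255, 0, 0], [0, 0, 0, -0.163, -0.2255, 0, 0], [0, 0, 0, -0.163, -0.2255, 0, 0], [0, 0, 0, -0.163, -0.2255, 0.03, 0], [0, 0, 0, -0.163, -0.2255, 0.1, 0], [0, 0, 0, -0.163, -0.2255, 0.17, 0], [0, 0, 0, -0.163, -0.2255, 0.22, 0], [0, 0, 0, -0.163, -0.2255, 0.24, 0], [0, 0, 0, -0.163, -0.2255, 0.24, 0.5], [0, 0, 0, -0.163, -0.2255, 0.24, 0.5], [0, 0, 0, -0.163, -0.2255, 0.24, 0.5]]], squeeze=25)

```text
time_s: 2.2
ee_pos: [0.5469, 0.0085, 0.0326]
eef_rot: [-3.141, 0.003, -3.142]
force: [0.7, 0.2, 0.5]
grip_width: 0.0776
```

```bash
python3 - <<'E'
from h import *
st();
c=camera("scene");cv2.imwrite("pics/s1.png",cv2.resize(c["color"][100:350,150:500,::-1],None,fx=2,fy=2))
E
```

```text
t 2.2 p [0.5469 0.0085 0.0326] r [-3.1409  0.0026 -3.1415] f [0.6923 0.189  0.5239] w 0.07756272440545435 q [-0.0511  0.4457  1.6676 -0.0006  1.0257 -1.6216]
```

View pics/s1.png

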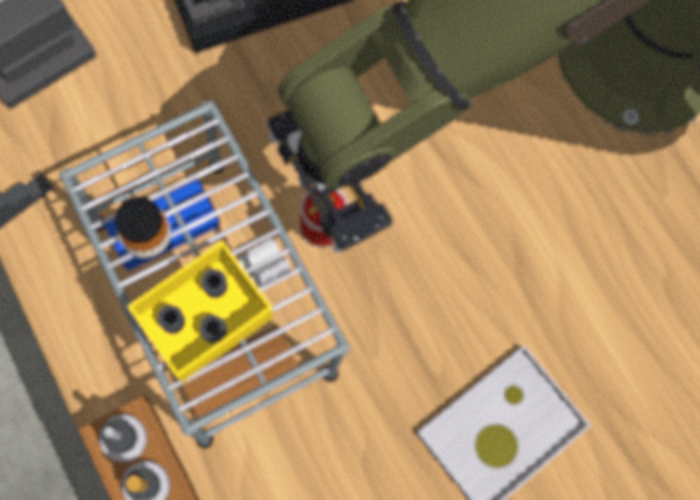

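The fingers straddle the can at about (320,217) in the crop. Next I close and lift.

Emit:
servo_tool(moves=[[[0, 0, 0, 0, 0, 0, 0.5], [0, 0, 0, 0, 0, 0, 0.5], [0, 0, 0, 0, 0, 0, 0.5], [0, 0, 0, 0, 0, 0, 0.5], [0, 0, 0, 0, 0, 0, 0.5], [0, 0, 0, 0, 0, -0.01, 0.5], [0, 0, 0, 0, 0, -0.03, 0.5], [0, 0, 0, 0, 0, -0.06, 0.5], [0, 0, 0, 0, 0, -0.09, 0.5], [0, 0, 0, 0, 0, -0.1, 0.5], [0, 0, 0, 0, 0, -0.1, 0.5]]], squeeze=25)

```text
time_s: 3.17
ee_pos: [0.5474, 0.0085, 0.0841]
eef_rot: [-3.141, 0.005, -3.142]
force: [-0.6, 0.6, -2.6]
grip_width: 0.0589
```

```bash
python3 - <<'E'
from h import *
st();print(norm([.4743,.3549,.083],Rt(np.pi)));print(norm([.4743,.3549,.036],Rt(np.pi)))
E
```

```text
t 3.17 p [0.5474 0.0085 0.0841] r [-3.1407  0.0052 -3.1416] f [-0.6499  0.5943 -2.6034] w 0.058880565620942515 q [-0.0511  0.3774  1.6294 -0.0007  1.1295 -1.6217]
[-0.0006  0.0033  0.      0.1463  0.6929  0.0009]
[-0.0006  0.0033  0.      0.1468  0.693   0.0949]
```

Emit:
servo_tool(moves=[[[0, 0.003, 0, 0.006, 0.03, 0, 0.5], [0, 0.003, 0, 0.018, 0.085, 0, 0.5], [0, 0.003, 0, 0.034, 0.16, 0, 0.5], [0, 0.003, 0, 0.05, 0.235, 0, 0.5], [0, 0.003, 0, 0.067, 0.31, 0, 0.5], [0, 0.003, 0, 0.083, 0.39, 0, 0.5], [0, 0.003, 0, 0.1, 0.465, 0, 0.5], [0, 0.003, 0, 0.115, 0.54, 0, 0.5], [0, 0.003, 0, 0.131, 0.61, 0, 0.5], [0, 0.003, 0, 0.14, 0.66, 0, 0.5], [0, 0.003, 0, 0.146, 0.685, 0, 0.5], [0, 0.003, 0, 0.147, 0.693, 0, 0.5]]])

```text
time_s: 4.17
ee_pos: [0.4729, 0.3563, 0.0825]
eef_rot: [-3.14, -0.001, -3.139]
force: [-0.1, -1.3, -3.7]
grip_width: 0.0586
```

```bash
python3 - <<'E'
from h import *
st();print(norm([.4743,.3549,.036],Rt(np.pi)))
E
```

```text
t 4.17 p [0.4729 0.3563 0.0825] r [-3.14   -0.0007 -3.1395] f [-0.1448 -1.2889 -3.6899] w 0.05863540739477956 q [ 0.5843  0.476   1.4911 -0.001   1.176  -0.9882]
[-0.001  -0.0005  0.0013 -0.0029 -0.0027  0.0929]
```

Emit:
servo_tool(moves=[[[0, 0, 0, -0.001, -0.002, 0.02, 0.5], [0, 0, 0, -0.002, -0.002, 0.055, 0.5], [0, 0, 0, -0.002, -0.002, 0.075, 0.5], [0, 0, 0, -0.002, -0.002, 0.086, 0.5], [0, 0, 0, -0.002, -0.002, 0.092, 0.5], [0, 0, 0, -0.002, -0.002, 0.093, 0.5], [0, 0, 0, -0.002, -0.002, 0.093, 0.5], [0, 0, 0, -0.002, -0.002, 0.093, 0.2], [0, 0, 0, -0.002, -0.002, 0.093, 0], [0, 0, 0, -0.002, -0.002, 0.093, 0], [0, 0, 0, -0.002, -0.002, 0.093, 0]]])

```text
time_s: 5.08
ee_pos: [0.474, 0.3552, 0.0361]
eef_rot: [-3.14, -0.0, -3.14]
force: [0.5, -0.0, 0.7]
grip_width: 0.082
```

```bash
python3 - <<'E'
from h import *
st()
c=camera("scene");cv2.imwrite("pics/s2.png",cv2.resize(c["color"][200:400,300:500,::-1],None,fx=3,fy=3))
E
```

```text
t 5.08 p [0.474  0.3552 0.0361] r [-3.1403 -0.0004 -3.1396] f [ 0.469  -0.035   0.6942] w 0.08195411244231457 q [ 0.5816  0.5318  1.5256 -0.001   1.0852 -0.9907]
```

View pics/s2.png

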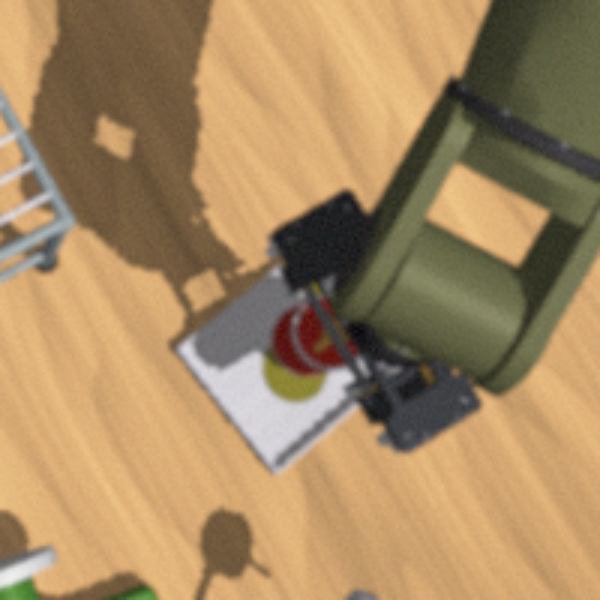

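Can stands in the tray around (315,335) with the fingers clear on both sides. Next I rise and go to the tilted pre-grasp pose in front of the shelf.

Emit:
servo_tool(moves=[[[0, 0, 0, 0, 0, -0.03, 0], [0, 0, 0, 0, 0, -0.1, 0], [0, 0, 0, 0, 0, -0.17, 0], [0, 0, 0, 0, 0, -0.23, 0], [0, 0, 0, 0, 0, -0.25, 0]]])

```text
time_s: 5.55
ee_pos: [0.4753, 0.3562, 0.166]
eef_rot: [3.139, 0.005, -3.14]
force: [-0.1, -0.3, 1.1]
grip_width: 0.094
```

```bash
python3 - <<'E'
from h import *
st();R=Rt(np.pi,.6);z=R.apply([0,0,1]);g=np.array([.6556,.027,.0125])
print(g-.13*z,norm(g-.13*z,R))
E
```

```text
t 5.55 p [0.4753 0.3562 0.166 ] r [ 3.1394  0.0049 -3.1395] f [-0.0743 -0.2561  1.0511] w 0.09395173733731414 q [ 0.5819  0.3983  1.4001 -0.0009  1.3378 -0.9907]
[0.5822 0.027  0.1198] [ 0.0018 -0.3788  0.0008 -0.2119 -0.6591  0.0921]
```

Emit:
servo_tool(moves=[[[0, -0.04, 0, -0.01, -0.04, 0, 0.26], [0, -0.1, 0, -0.03, -0.1, 0, 0.26], [0, -0.18, 0, -0.06, -0.17, 0, 0.26], [0, -0.25, 0, -0.09, -0.25, 0.01, 0.26], [0, -0.31, 0, -0.12, -0.33, 0.02, 0.26], [0, -0.35, 0, -0.14, -0.41, 0.04, 0.26], [0.001, -0.379, 0, -0.16, -0.49, 0.06, 0.26], [0.002, -0.379, 0, -0.18, -0.56, 0.08, 0.26], [0.002, -0.379, 0, -0.2, -0.62, 0.09, 0.26], [0.002, -0.379, 0, -0.21, -0.65, 0.092, 0.26], [0.002, -0.379, 0, -0.212, -0.659, 0.092, 0.26], [0.002, -0.379, 0, -0.212, -0.659, 0.092, 0.26]]])

```text
time_s: 6.55
ee_pos: [0.5822, 0.0261, 0.1194]
eef_rot: [-3.141, 0.6, 3.141]
force: [0.0, -0.2, 0.4]
grip_width: 0.0693
```

```bash
python3 - <<'E'
from h import *
st();R=Rt(np.pi,.6);z=R.apply([0,0,1]);g=np.array([.6556,.027,.0125])
print(norm(g,R))
for n in("scene","top"):
    c=camera(n);im=c["color"]
    if n=="scene": im=im[130:330,170:410]
    else: im=im[90:290,180:420]
    cv2.imwrite(f"pics/{n}3.png",cv2.resize(im[:,:,::-1],None,fx=3,fy=3,interpolation=cv2.INTER_CUBIC))
E
```

```text
t 6.55 p [0.5822 0.0261 0.1194] r [-3.1408  0.5996  3.1412] f [ 0.0422 -0.2141  0.364 ] w 0.06929884080044112 q [-0.0249  0.1194  2.0073  0.0324  0.4156 -1.6207]
[-0.0006 -0.0002 -0.0002 -0.0006  0.002   0.2594]
```

View pics/scene3.png

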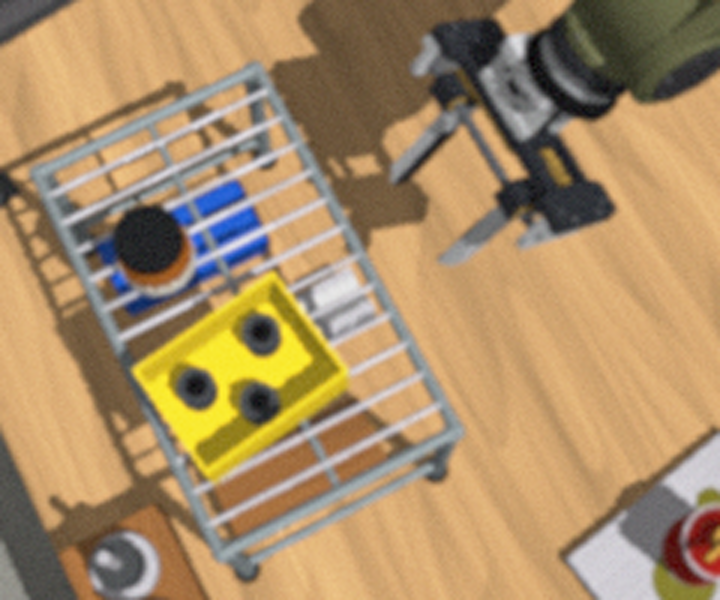

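View pics/top3.png

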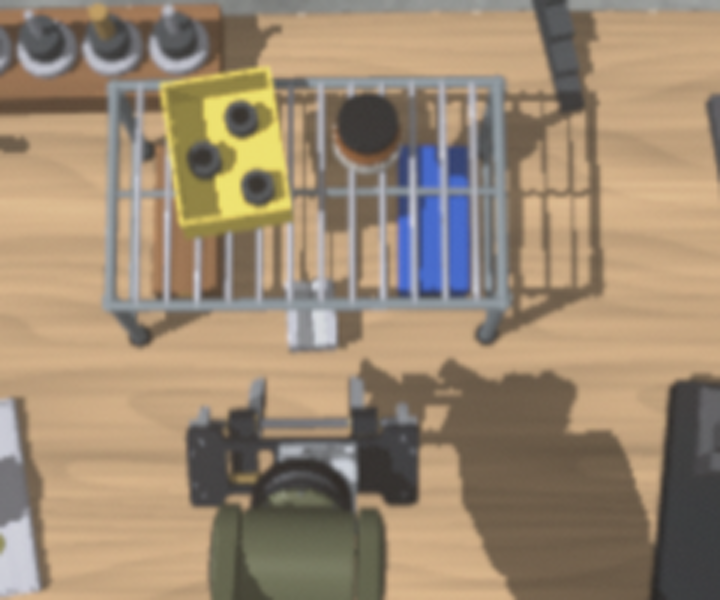

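Can stands upright in the tray. The tilted fingers line up with the block at (312,330) in the top crop. I go in along the tool axis and close.

Emit:
servo_tool(moves=[[[0, 0, 0, 0, 0.002, 0.03, 0.26], [0, 0, 0, 0, 0.002, 0.08, 0.26], [0, 0, 0, 0, 0.002, 0.13, 0.26], [0, 0, 0, 0, 0.002, 0.18, 0.26], [0, 0, 0, 0, 0.002, 0.22, 0.26], [0, 0, 0, 0, 0.002, 0.245, 0.26], [0, 0, 0, 0, 0.002, 0.258, 0.26], [0, 0, 0, 0, 0.002, 0.26, 0.26], [0, 0, 0, 0, 0.002, 0.26, 0.26]]], squeeze=35)

```text
time_s: 7.4
ee_pos: [0.6552, 0.0297, 0.0127]
eef_rot: [-3.141, 0.6, -3.139]
force: [0.3, -0.3, 1.1]
grip_width: 0.0697
```

```bash
python3 - <<'E'
from h import *
st()
for n in("scene","top"):
    c=camera(n);im=c["color"]
    if n=="scene": im=im[130:330,170:410]
    else: im=im[90:290,180:420]
    cv2.imwrite(f"pics/{n}4.png",cv2.resize(im[:,:,::-1],None,fx=3,fy=3,interpolation=cv2.INTER_CUBIC))
E
```

```text
t 7.4 p [0.6552 0.0297 0.0127] r [-3.1409  0.6    -3.1386] f [ 0.2675 -0.2518  1.073 ] w 0.06967033479569781 q [-0.0148  0.4537  1.8765  0.0447  0.2116 -1.6292]
```

View pics/scene4.png

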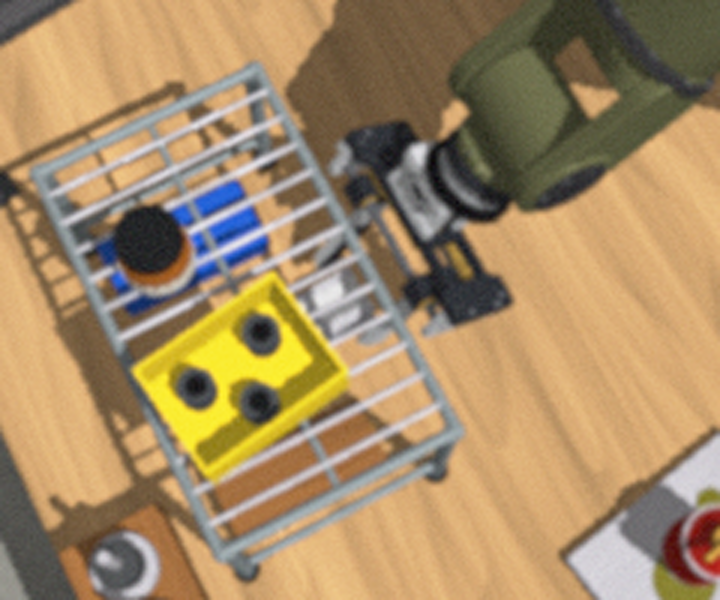

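View pics/top4.png

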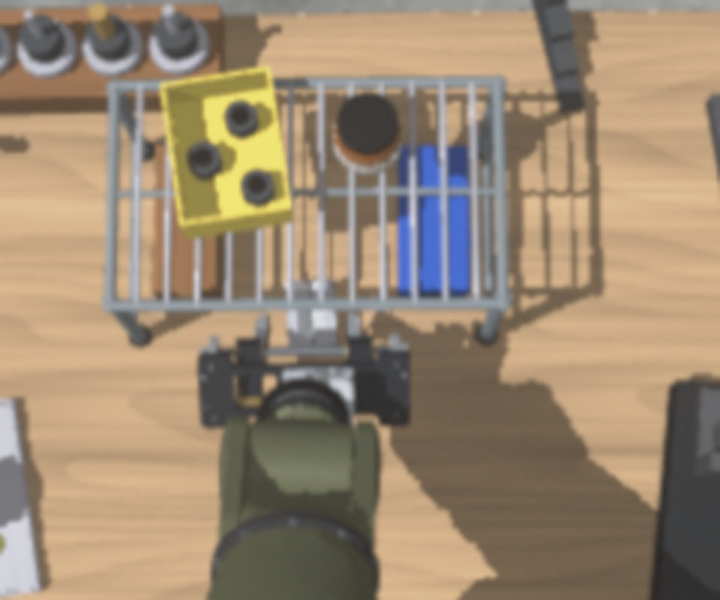

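The fingers straddle the block. I close with a 2 mm centring shift.

Emit:
servo_tool(moves=[[[0, 0, -0.002, 0, -0.005, 0, 0.3], [0, 0, -0.002, 0, -0.005, 0, 0.45], [0, 0, -0.002, 0, -0.005, 0, 0.6], [0, 0, -0.002, 0, -0.005, 0, 0.7], [0, 0, -0.002, 0, -0.005, 0, 0.7], [0, 0, -0.002, 0, -0.005, 0, 0.7], [0, 0, -0.002, 0, -0.005, 0, 0.7], [0, 0, -0.002, 0, -0.005, 0, 0.7]]], squeeze=40)

```text
time_s: 8.17
ee_pos: [0.6555, 0.0267, 0.0137]
eef_rot: [-3.139, 0.601, -3.135]
force: [-3.3, -2.5, 4.7]
grip_width: 0.0424
```

```bash
python3 - <<'E'
from h import *
st();R=Rt(np.pi,.6)
o=get_obs()
for d in ([0,0,.012],[-.03,0,.016],[-.15,0,.03]): print(norm(o["ee_pos"]+d,R))
E
```

```text
t 8.17 p [0.6555 0.0267 0.0137] r [-3.1386  0.6014 -3.1354] f [-3.3014 -2.5319  4.6888] w 0.042404530571422634 q [-0.0208  0.4519  1.877   0.0588  0.2117 -1.6506]
[ 0.0004  0.0009  0.0033 -0.0136 -0.0001 -0.0198]
[ 0.0004  0.0009  0.0033  0.0314  0.0002 -0.0603]
[ 0.0004  0.0009  0.0033  0.2134  0.0012 -0.2192]
```

Emit:
servo_tool(moves=[[[0, 0, 0, -0.005, 0, -0.007, 0.7], [0, 0, 0, -0.0136, 0, -0.02, 0.7], [0, 0, 0, -0.0136, 0, -0.02, 0.7], [0, 0, 0, 0.005, 0, -0.034, 0.7], [0, 0, 0, 0.031, 0, -0.06, 0.7], [0, 0, 0, 0.07, 0, -0.094, 0.7], [0, 0, 0, 0.12, 0, -0.138, 0.7], [0, 0, 0, 0.17, 0, -0.181, 0.7], [0, 0, 0, 0.2, 0, -0.208, 0.7], [0, 0, 0, 0.213, 0, -0.219, 0.7], [0, 0, 0, 0.213, 0, -0.219, 0.7]]])

```text
time_s: 9.08
ee_pos: [0.5046, 0.0262, 0.0439]
eef_rot: [-3.139, 0.601, -3.135]
force: [-0.4, -0.1, -6.0]
grip_width: 0.0428
```

```bash
python3 - <<'E'
from h import *
st()
for n in("scene","top"):
    c=camera(n);im=c["color"]
    if n=="scene": im=im[130:330,170:410]
    else: im=im[90:290,180:420]
    cv2.imwrite(f"pics/{n}5.png",cv2.resize(im[:,:,::-1],None,fx=3,fy=3,interpolation=cv2.INTER_CUBIC))
E
```

```text
t 9.08 p [0.5046 0.0262 0.0439] r [-3.1387  0.6012 -3.1352] f [-0.4293 -0.0835 -6.0376] w 0.04277032023479648 q [-0.032   0.1079  2.2549  0.1057  0.1788 -1.7064]
```

View pics/scene5.png

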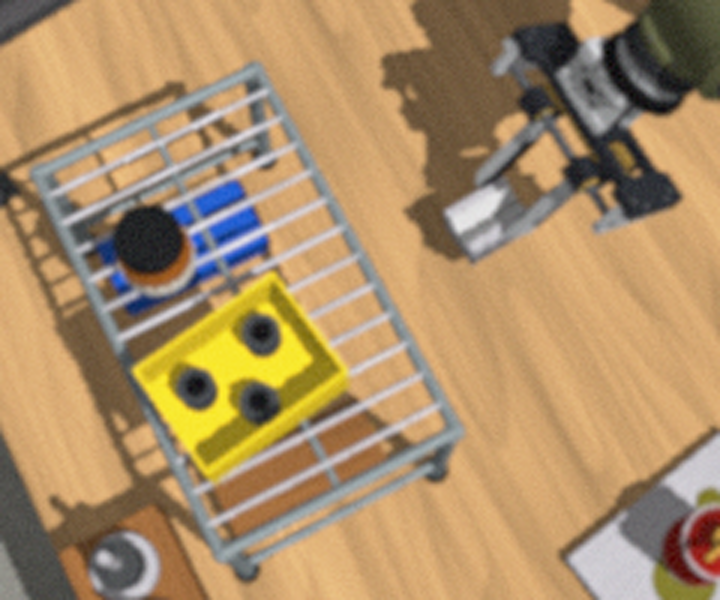

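View pics/top5.png

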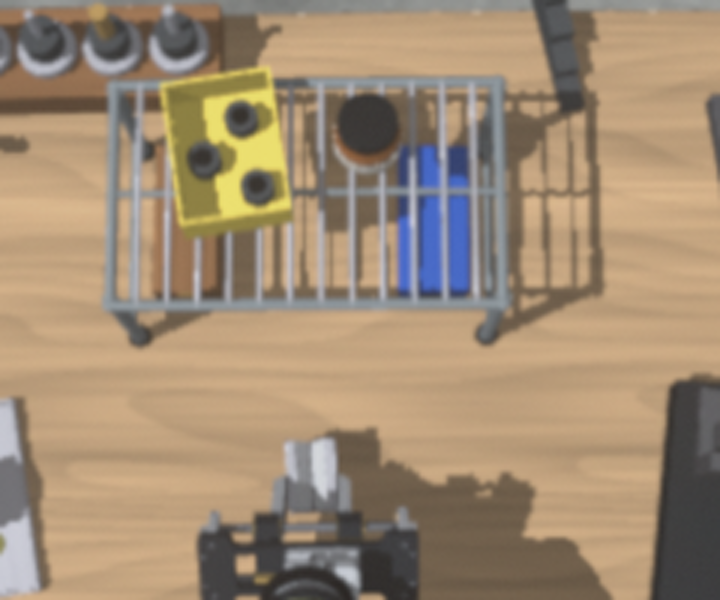

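Block's held level and clear of the shelf, both cases undisturbed. Before the long transfer I fit a kinematic model from the recorded states, to check the joints at the plate. I also measure the block in the hand.

```bash
cat > kin.py <<'E'
from h import *
from scipy.optimize import least_squares
D=[([1.17940517,.300510025,1.521613,0,1.32068,-.06662],[.1754008,.52094968,.1701515],[-3.14038,0,2.81683]),
([.1795,.1623,1.7387,-.0006,1.2406,-1.391],[.4644,.1213,.1507],[-3.1411,0,3.1415]),
([-.0511,.4457,1.6676,-.0006,1.0257,-1.6216],[.5469,.0085,.0326],[-3.1409,.0026,-3.1415]),
([-.0511,.3774,1.6294,-.0007,1.1295,-1.6217],[.5474,.0085,.0841],[-3.1407,.0052,-3.1416]),
([.5843,.476,1.4911,-.001,1.176,-.9882],[.4729,.3563,.0825],[-3.14,-.0007,-3.1395]),
([.5819,.3983,1.4001,-.0009,1.3378,-.9907],[.4753,.3562,.166],[3.1394,.0049,-3.1395]),
([-.0249,.1194,2.0073,.0324,.4156,-1.6207],[.5822,.0261,.1194],[-3.1408,.5996,3.1412]),
([-.0148,.4537,1.8765,.0447,.2116,-1.6292],[.6552,.0297,.0127],[-3.1409,.6,-3.1386]),
([-.032,.1079,2.2549,.1057,.1788,-1.7064],[.5046,.0262,.0439],[-3.1387,.6012,-3.1352])]
def fk(q,p):
    h,a1,a2,a3,b3,L,off=p[:7]
    z,y=lambda a:Ro.from_euler('z',a),lambda a:Ro.from_euler('y',a)
    A=z(q[0]);B=A*y(q[1]);C=B*y(q[2]);E=C*z(q[3])*y(q[4]);T=E*z(p[7]+p[8]*q[5])
    P=np.array([0,0,h])+A.apply([a1,off,0])+B.apply([0,0,a2])+C.apply([b3,0,a3])+E.apply([0,0,L])
    return P,T
sg=[1]
def res(p):
    r=[]
    for q,x,e in D:
        P,T=fk(q,np.r_[p,p8]); r+=list((P-x)*10)+list((T.inv()*Ro.from_euler('xyz',e)).as_rotvec())
    return r
best=None
for s in(1,-1):
    p8=[s]
    for c in(-1.57,0,1.57,3.14):
        f=least_squares(res,[.3,0,.4,.4,0,.2,.03,c],x_scale=[.1]*7+[1])
        if best is None or f.cost<best[0].cost: best=(f,s)
P=np.r_[best[0].x,best[1]]
if __name__=="__main__":
    print(best[0].cost,P); p8=[best[1]]; print(np.abs(np.array(res(best[0].x)).reshape(-1,6)).max(0))
E
cat > ik.py <<'E'
from kin import *
def ik(x,R,q0):
    lo=np.array([-3.03,-.79,.23,-1.04,0,-2.55]);hi=np.array([3.03,2.21,2.52,4.18,3.07,2.55])
    g=lambda q:np.r_[(fk(q,P)[0]-x)*10,(fk(q,P)[1].inv()*R).as_rotvec()]
    f=least_squares(g,np.clip(q0,lo+.01,hi-.01),bounds=(lo,hi));return f.x,f.cost
if __name__=="__main__":
    q=get_obs()["qpos"]
    p0=np.array([.5046,.0262,.0439]);p1=np.array([.44,-.36,.105])
    for k in np.linspace(0,1,9):
        q,c=ik(p0+k*(p1-p0),Rt(np.pi-.065*k,.6),q);print(round(k,2),q,c)
    for dx in(.02,.05):
        q,c=ik([.44+dx,-.36,.065],Rt(np.pi-.065,.6),q);print(q,c)
E
python3 kin.py; python3 ik.py
python3 - <<'E'
from h import *
c=camera("top");u=lambda l:[((a+.5)/3-.5+180,(b+.5)/3-.5+90) for a,b in l]
print(onz(c,u([(285,442),(335,438)]),.074))
E
```

```text
1.4093676522623413e-06 [ 0.2213 -0.      0.4241  0.4475  0.0409  0.3054  0.0366  1.5708  1.    ]
[0.0004 0.0007 0.0006 0.0001 0.0001 0.0001]
0.0 [-0.0313  0.108   2.254   0.0986  0.1807 -1.6937] 1.830604948436177e-20
0.12 [-0.1766  0.0704  2.2702  0.4322  0.228  -2.1326] 8.10092637092465e-30
0.25 [-0.324   0.0476  2.2691  0.6173  0.3    -2.4232] 3.926552823323737e-23
0.38 [-0.4563  0.0406  2.2451  0.6524  0.3798 -2.55  ] 9.919337860267589e-05
0.5 [-0.5608  0.0473  2.1983  0.5856  0.4529 -2.55  ] 0.0013479584891627164
0.62 [-0.6549  0.0668  2.1402  0.5287  0.5199 -2.55  ] 0.004042693476538115
0.75 [-0.7395  0.0975  2.072   0.4807  0.5824 -2.55  ] 0.008011621533692987
0.88 [-0.8159  0.1375  1.9945  0.4409  0.6422 -2.55  ] 0.012934384704688535
1.0 [-0.8851  0.1853  1.9082  0.4087  0.7009 -2.55  ] 0.018425775647117455
[-0.8465  0.2786  1.8985  0.4191  0.6134 -2.55  ] 0.01957569400399926
[-0.8155  0.3221  1.8468  0.4429  0.6119 -2.55  ] 0.014500347101338103
[[0.5237 0.0496 0.074 ]
 [0.5267 0.0056 0.074 ]]
```

Kinematic check (fit error under 0.1 mm): holding this tilted grip with the hand this way round, joint 6 runs into its -2.55 limit on the way to the plate. So I'll set the block down on the open bench here and regrip it vertically. That gives q6 about -2.25 at the plate, which is in range.

```bash
python3 - <<'E'
from h import *
o=get_obs();R=Ro.from_euler('xyz',o["eef_rot"])
for d in (.015,.026,.0305): print(norm(o["ee_pos"]-[0,0,d],R))
E
```

```text
[0.     0.     0.     0.017  0.0001 0.0247]
[0.     0.     0.     0.0295 0.0001 0.0428]
[0.     0.     0.     0.0346 0.0002 0.0503]
```

Emit:
servo_tool(moves=[[[0, 0, 0, 0.007, 0, 0.01, 0.7], [0, 0, 0, 0.017, 0, 0.0247, 0.7], [0, 0, 0, 0.026, 0, 0.038, 0.7], [0, 0, 0, 0.0305, 0, 0.0445, 0.7], [0, 0, 0, 0.033, 0, 0.048, 0.7], [0, 0, 0, 0.0346, 0, 0.0503, 0.7], [0, 0, 0, 0.0346, 0, 0.0503, 0.7], [0, 0, 0, 0.0346, 0, 0.0503, 0.5], [0, 0, 0, 0.0346, 0, 0.0503, 0.26], [0, 0, 0, 0.0346, 0, 0.0503, 0.26], [0, 0, 0, 0.0346, 0, 0.0503, 0.2]]])

```text
time_s: 10.15
ee_pos: [0.5075, 0.0259, 0.0141]
eef_rot: [-3.138, 0.604, -3.135]
force: [0.1, -0.6, 0.7]
grip_width: 0.0638
```

```bash
python3 - <<'E'
from h import *
st()
R=Rt(np.pi,0);o=get_obs();R0=Ro.from_euler('xyz',o["eef_rot"]);z=R0.apply([0,0,1])
print(norm(o["ee_pos"]-z*.09,R0),norm([.496,.027,.09],R))
E
```

```text
t 10.15 p [0.5075 0.0259 0.0141] r [-3.1385  0.6037 -3.1354] f [ 0.07   -0.6303  0.7144] w 0.06383627535709759 q [-0.0323  0.1927  2.2627  0.2228  0.0848 -1.8245]
[ 0.    0.    0.    0.   -0.   -0.18] [-0.0007  0.3843  0.0032 -0.0674  0.0018 -0.138 ]
```

Emit:
servo_tool(moves=[[[0, 0, 0, 0, 0, -0.03, 0.2], [0, 0, 0, 0, 0, -0.09, 0.2], [0, 0, 0, 0, 0, -0.15, 0.2], [0, 0, 0, 0, 0, -0.2, 0.2], [0, 0.08, 0, 0, 0, -0.24, 0.2], [0, 0.16, 0, 0, 0, -0.24, 0.2], [0, 0.24, 0, 0, 0, -0.24, 0.2], [0, 0.32, 0, 0, 0, -0.24, 0.2], [-0.0007, 0.384, 0.003, 0, 0.002, -0.24, 0.2], [-0.0007, 0.384, 0.003, 0, 0.002, -0.24, 0.2]]])

```text
time_s: 10.98
ee_pos: [0.4412, 0.0268, 0.1128]
eef_rot: [-3.141, -0.007, 3.141]
force: [0.7, -0.9, -1.9]
grip_width: 0.0751
```

```bash
python3 - <<'E'
from h import *
st()
import pickle
cs={}
for n in("scene","top"):
    c=camera(n);cs[n]=c;im=c["color"]
    if n=="scene": im=im[150:270,270:420]
    else: im=im[200:300,230:350]
    cv2.imwrite(f"pics/{n}6.png",cv2.resize(im[:,:,::-1],None,fx=5,fy=5,interpolation=cv2.INTER_CUBIC))
pickle.dump(cs,open("c6.pkl","wb"))
E
```

```text
t 10.98 p [0.4412 0.0268 0.1128] r [-3.1414 -0.0067  3.1415] f [ 0.7306 -0.8911 -1.888 ] w 0.07507740434652323 q [-0.022   0.1251  1.8763 -0.0003  1.1468 -1.5925]
```

View pics/scene6.png

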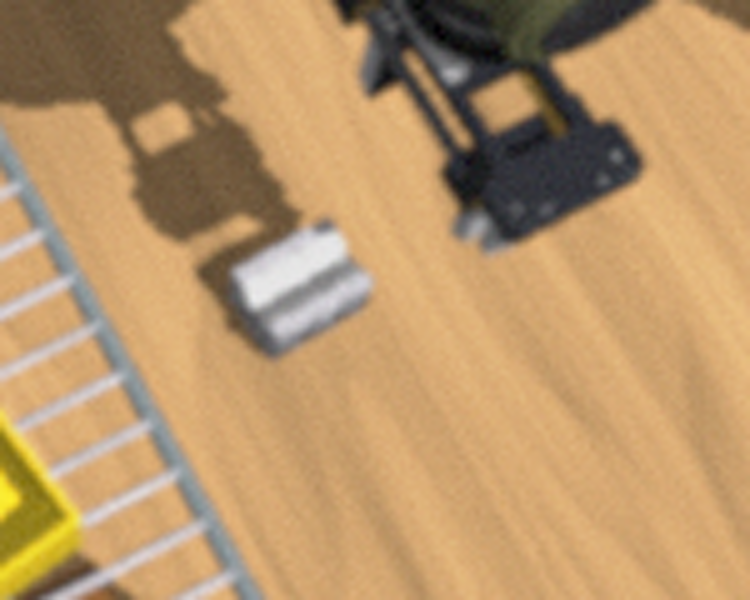

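View pics/top6.png

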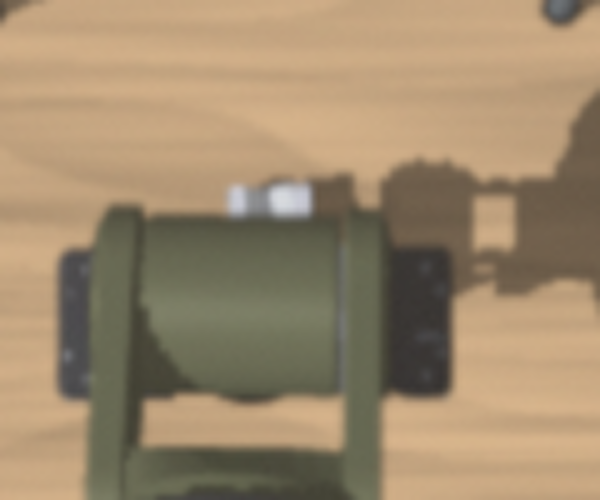

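Block stands flat on the bench, groove up, at about (300,285) in the scene crop. I compute its pose.

```bash
python3 - <<'E'
from h import *
import pickle
cs=pickle.load(open("c6.pkl","rb"))
u=lambda l,x,y,s:[((a+.5)/s-.5+x,(b+.5)/s-.5+y) for a,b in l]
q=onz(cs["scene"],u([(234,272),(268,327),(372,283),(338,228)],270,150,5),.044);print(q,q.mean(0))
print(onz(cs["top"],u([(229,184),(311,182)],230,200,5),.044))
c=q.mean(0)
R=Rt(np.pi,0)
print(norm([.497,.0265,.113],R),norm([.497,.0265,.013],R))
E
```

```text
[[0.5276 0.0059 0.044 ]
 [0.5268 0.0405 0.044 ]
 [0.4669 0.0452 0.044 ]
 [0.4672 0.0104 0.044 ]] [0.4971 0.0255 0.044 ]
[[0.5283 0.049  0.044 ]
 [0.5289 0.0048 0.044 ]]
[-0.0001  0.0006  0.0002 -0.1145 -0.0008 -0.0016] [-0.0001  0.0006  0.0002 -0.1143 -0.0008  0.1984]
```

Emit:
servo_tool(moves=[[[0, 0, 0, -0.05, 0, 0, 0.2], [0, 0, 0, -0.114, 0, 0, 0.2], [0, 0, 0, -0.114, 0, 0.01, 0.2], [0, 0, 0, -0.114, 0, 0.07, 0.2], [0, 0, 0, -0.114, 0, 0.13, 0.2], [0, 0, 0, -0.114, 0, 0.18, 0.2], [0, 0, 0, -0.114, 0, 0.2, 0.2], [0, 0, 0, -0.114, 0, 0.204, 0.35], [0, 0, 0, -0.114, 0, 0.204, 0.5], [0, 0, 0, -0.114, 0, 0.204, 0.7], [0, 0, 0, -0.114, 0, 0.204, 0.7], [0, 0, 0, -0.114, 0, 0.204, 0.7]]], squeeze=40)

```text
time_s: 12.08
ee_pos: [0.4975, 0.0269, 0.0114]
eef_rot: [-3.141, 0.003, -3.141]
force: [-0.1, 0.8, -0.8]
grip_width: 0.0455
```

Emit:
servo_tool(moves=[[[0, 0, 0, 0, 0, 0, 0.7], [0, 0, 0, 0, 0, 0, 0.7], [0, 0, 0, 0, 0, 0, 0.7]]])

```text
time_s: 12.33
ee_pos: [0.4977, 0.0269, 0.0117]
eef_rot: [-3.141, 0.004, -3.141]
force: [-1.0, 0.5, -0.3]
grip_width: 0.029
```

```bash
python3 - <<'E'
from ik import *
st(); o=get_obs()
dx=o["ee_pos"][0]-.4975
yaw=-.065; ax=np.array([np.cos(yaw),np.sin(yaw)])
f=np.array([.4855,-.3645]); c=f-ax*(.03+.025)
t=np.r_[c+ax*dx,o["ee_pos"][2]+.05+.06]
print("dx",dx,"target",t)
q=o["qpos"]
for z in(t[2],t[2]-.06):
    tt=np.r_[t[:2],z]; q,cst=ik(tt,Rt(np.pi+yaw),np.r_[-.75,q[1:5],-2.2]);print(q,cst)
    print(tt,norm(tt,Rt(np.pi+yaw)))
E
```

```text
t 12.33 p [0.4977 0.0269 0.0117] r [-3.1414  0.0038 -3.1412] f [-0.9874  0.5445 -0.256 ] w 0.02900120218915787 q [-0.0194  0.3844  1.8186 -0.0002  0.9349 -1.5905]
dx 0.00019752566361724844 target [ 0.4308 -0.3609  0.1217]
[-0.7625  0.3702  1.5451  0.      1.2263 -2.2683] 2.190733815016026e-30
[ 0.4308 -0.3609  0.1217] [-0.0001  0.0024  0.0417  0.1333 -0.7757 -0.2203]
[-0.7625  0.438   1.6007 -0.      1.1029 -2.2683] 3.3110856715097134e-19
[ 0.4308 -0.3609  0.0617] [-0.0001  0.0024  0.0417  0.1337 -0.7756 -0.1003]
```

The width is 29 mm, not 44, so something is wrong with the grasp. I look before doing anything.

```bash
python3 - <<'E'
from h import *
st()
for n in("scene","top"):
    c=camera(n);im=c["color"]
    if n=="scene": im=im[130:270,250:430]
    else: im=im[180:300,220:360]
    cv2.imwrite(f"pics/{n}7.png",cv2.resize(im[:,:,::-1],None,fx=4,fy=4,interpolation=cv2.INTER_CUBIC))
E
```

```text
t 12.33 p [0.4977 0.0269 0.0117] r [-3.1414  0.0038 -3.1412] f [-0.9874  0.5445 -0.256 ] w 0.02900120218915787 q [-0.0194  0.3844  1.8186 -0.0002  0.9349 -1.5905]
```

View pics/scene7.png

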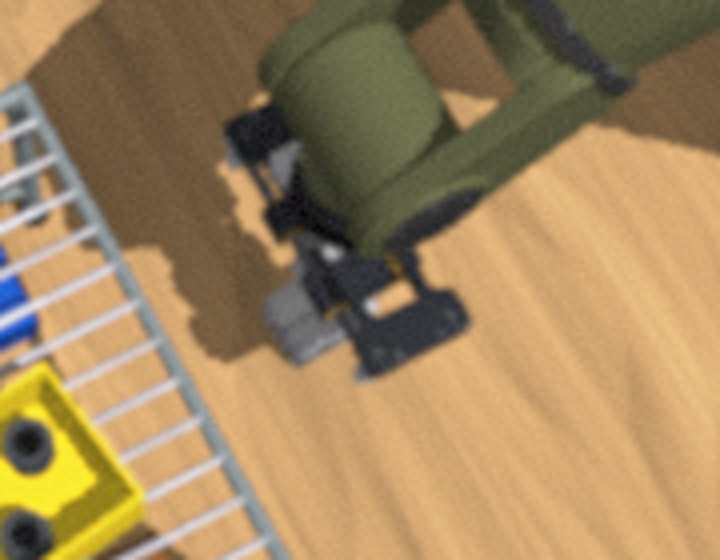

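View pics/top7.png

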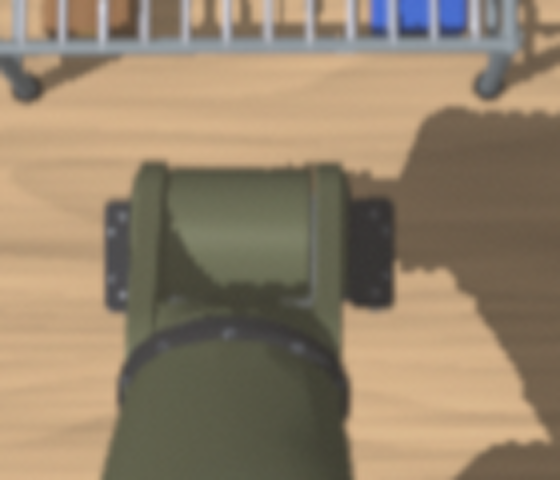

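Emit:
servo_tool(moves=[[[0, 0, 0, 0, 0, 0, 0.7], [0, 0, 0, 0, 0, 0, 0.7]]])

```text
time_s: 12.6
ee_pos: [0.4975, 0.0269, 0.0114]
eef_rot: [-3.141, 0.003, -3.141]
force: [0.1, 0.2, 0.2]
grip_width: 0.0283
```

```bash
python3 - <<'E'
from h import *
st()
o=get_obs();print(o["tau"],o["moment"])
c=camera("scene")
im=c["color"][190:240,300:360]
cv2.imwrite("pics/s8.png",cv2.resize(im[:,:,::-1],None,fx=10,fy=10,interpolation=cv2.INTER_CUBIC))
B=o["ee_pos"]
print(proj(c,[[.4977,.0269+s*.022,.044] for s in(-1,1)]), proj(c,[B]))
st()
E
```

```text
t 12.6 p [0.4975 0.0269 0.0114] r [-3.1414  0.0032 -3.1411] f [0.1286 0.2211 0.222 ] w 0.02825675692041276 q [-0.0194  0.3848  1.8187 -0.0002  0.9348 -1.5906]
[  0.0005 -50.7544 -28.0102  -0.0144   0.0678  -0.0001] [-0.0354  0.004   0.0578]
[[326.1268 198.6066]
 [334.5315 212.668 ]] [[329.2208 209.5169]]
t 12.65 p [0.4975 0.0269 0.0114] r [-3.1414  0.0032 -3.1411] f [ 0.0882 -0.2504 -0.1071] w 0.027986472119709702 q [-0.0194  0.3848  1.8187 -0.0002  0.9348 -1.5905]
```

View pics/s8.png

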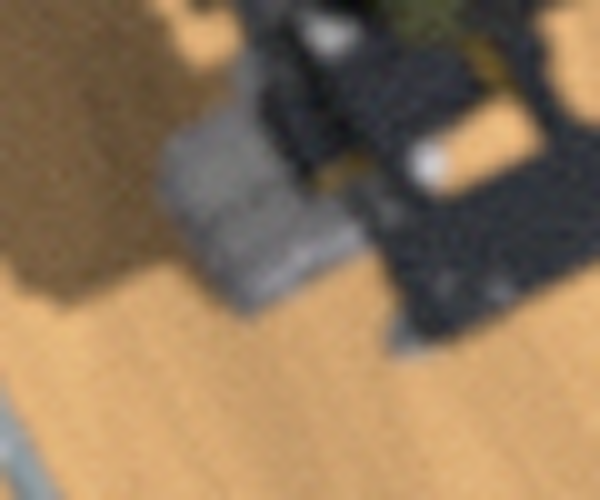

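```bash
python3 - <<'E'
from h import *
import pickle
cs=pickle.load(open("c6.pkl","rb"));c=cs["scene"]
u=lambda l,x,y,s:[((a+.5)/s-.5+x,(b+.5)/s-.5+y) for a,b in l]
print("before: base corner",onz(c,u([(274,357)],270,150,5),0), "top",onz(c,u([(234,272),(268,327)],270,150,5),.044))
print("now: base",onz(c,u([(245,315),(370,245)],300,190,10),0),"top",onz(c,u([(165,165),(235,275),(235,85)],300,190,10),.044))
im=c["color"][190:240,300:360]
cv2.imwrite("pics/s9.png",cv2.resize(im[:,:,::-1],None,fx=10,fy=10,interpolation=cv2.INTER_CUBIC))
E
```

```text
before: base corner [[0.5223 0.0462 0.    ]] top [[0.5276 0.0059 0.044 ]
 [0.5268 0.0405 0.044 ]]
now: base [[0.5232 0.0459 0.    ]
 [0.4837 0.0447 0.    ]] top [[ 0.5312  0.0104  0.044 ]
 [ 0.5299  0.0452  0.044 ]
 [ 0.5041 -0.0003  0.044 ]]
```

View pics/s9.png

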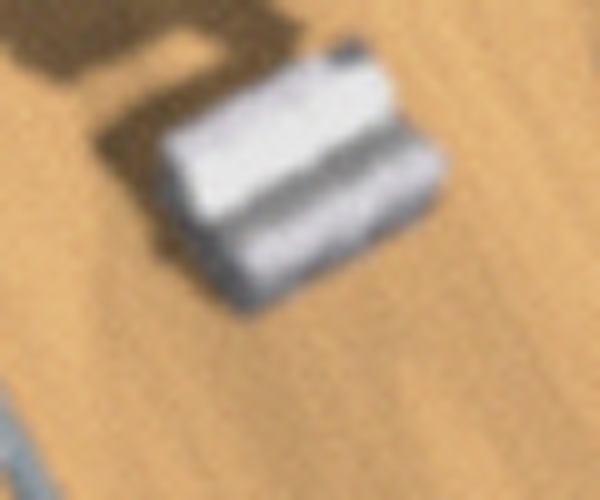

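The block hasn't moved, yet the width follows the 28 mm command as if nothing was in the way. The width reading and the picture disagree, so I'll lift 10 mm and check for weight.

Emit:
servo_tool(moves=[[[0, 0, 0, 0, 0, -0.01, 0.7], [0, 0, 0, 0, 0, -0.02, 0.7], [0, 0, 0, 0, 0, -0.02, 0.7], [0, 0, 0, 0, 0, -0.02, 0.7], [0, 0, 0, 0, 0, -0.02, 0.7]]])

```text
time_s: 13.07
ee_pos: [0.4975, 0.0269, 0.0215]
eef_rot: [-3.141, 0.003, -3.141]
force: [-0.1, 0.4, -0.2]
grip_width: 0.0282
```

```bash
python3 - <<'E'
from h import *
st()
c=camera("scene")
im=c["color"][190:240,300:360]
cv2.imwrite("pics/s10.png",cv2.resize(im[:,:,::-1],None,fx=10,fy=10,interpolation=cv2.INTER_CUBIC))
E
```

```text
t 13.07 p [0.4975 0.0269 0.0215] r [-3.1414  0.0034 -3.1411] f [-0.0793  0.3944 -0.2185] w 0.0281944599734827 q [-0.0194  0.3682  1.8133 -0.0002  0.9567 -1.5905]
```

View pics/s10.png

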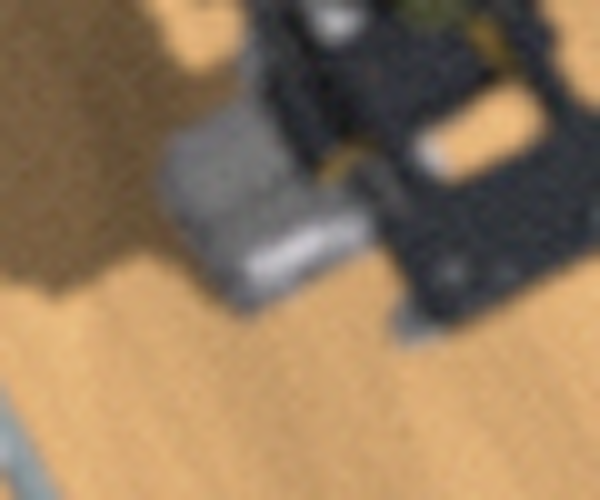

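```bash
python3 - <<'E'
from h import *
o=get_obs();R=Ro.from_euler('xyz',o["eef_rot"])
for n,(x,y,w,h) in {"scene":(280,150,110,90),"top":(220,180,130,110)}.items():
    c=camera(n)
    s=7 if n=="scene" else 5
    im=cv2.resize(c["color"][y:y+h,x:x+w,::-1],None,fx=s,fy=s,interpolation=cv2.INTER_CUBIC)
    def P(l,col):
        for p in proj(c,[o["ee_pos"]+R.apply(v) for v in l]):
            cv2.circle(im,(int((p[0]-x+.5)*s),int((p[1]-y+.5)*s)),3,col,-1)
    P([[0,0,0],[0,0,-.0188],[0,0,-.097]],(0,255,0))
    P([[a,b,-.097] for a in(-.0375,.0375) for b in(-.0885,.0885)],(0,0,255))
    P([[0,s1*.014,0] for s1 in(-1,1)],(255,0,255))
    cv2.imwrite(f"pics/{n}11.png",im)
E
```

```text
(no output)
```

View pics/scene11.png

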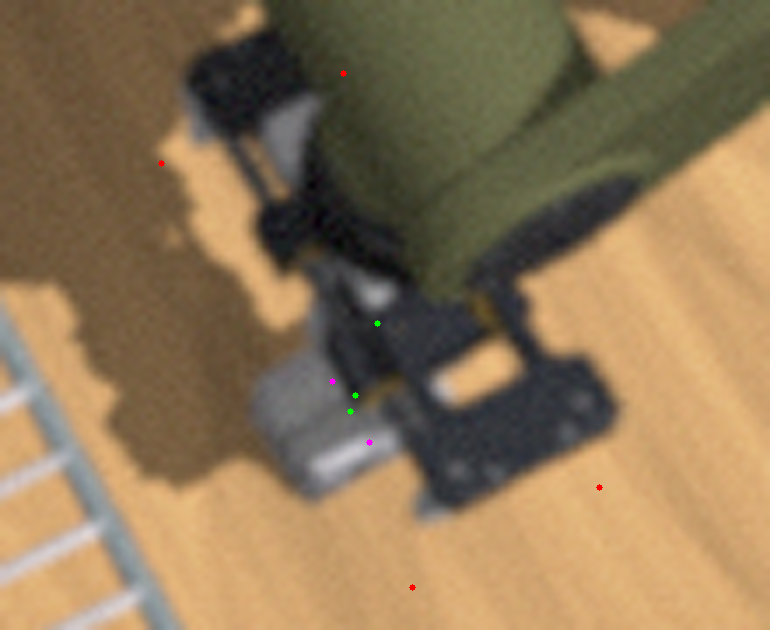

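View pics/top11.png

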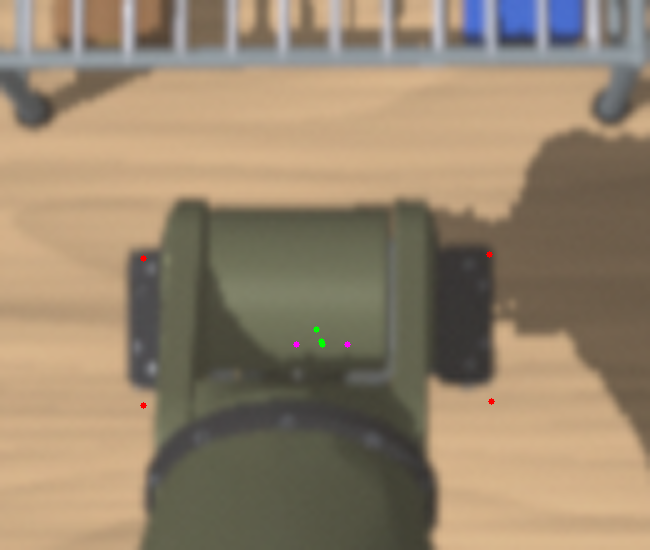

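Emit:
servo_tool(moves=[[[0, 0, 0, 0, 0, -0.03, 0.7], [0, 0, 0, 0, 0, -0.07, 0.7], [0, 0, 0, 0, 0, -0.11, 0.7], [0, 0, 0, 0, 0, -0.14, 0.7], [0, 0, 0, 0, 0, -0.14, 0.7]]])

```text
time_s: 13.63
ee_pos: [0.4985, 0.0269, 0.094]
eef_rot: [-3.141, 0.007, -3.141]
force: [0.7, 0.8, 0.9]
grip_width: 0.0283
```

```bash
cat > look.py <<'E'
from h import *
import sys
def look(tag,boxes):
    o=get_obs();R=Ro.from_euler('xyz',o["eef_rot"]);out={}
    for n,(x,y,w,h,s) in boxes.items():
        c=camera(n);out[n]=c
        im=cv2.resize(c["color"][y:y+h,x:x+w,::-1],None,fx=s,fy=s,interpolation=cv2.INTER_CUBIC)
        g=o["grip_width"]/2
        for l,col in (([[0,0,0],[0,0,-.0188]],(0,255,0)),([[0,-g,0],[0,g,0]],(255,0,255))):
            for p in proj(c,[o["ee_pos"]+R.apply(v) for v in l]):
                cv2.circle(im,(int((p[0]-x+.5)*s),int((p[1]-y+.5)*s)),2,col,-1)
        cv2.imwrite(f"pics/{n}{tag}.png",im)
    return out
E
python3 - <<'E'
from look import *
st();look("12",{"scene":(280,150,110,90,7),"top":(220,180,130,110,5)})
E
```

```text
t 13.63 p [0.4985 0.0269 0.094 ] r [-3.1413  0.0073 -3.1411] f [0.6736 0.7707 0.906 ] w 0.028287172579800797 q [-0.0193  0.2636  1.7571 -0.0001  1.1136 -1.5906]
```

View pics/scene12.png

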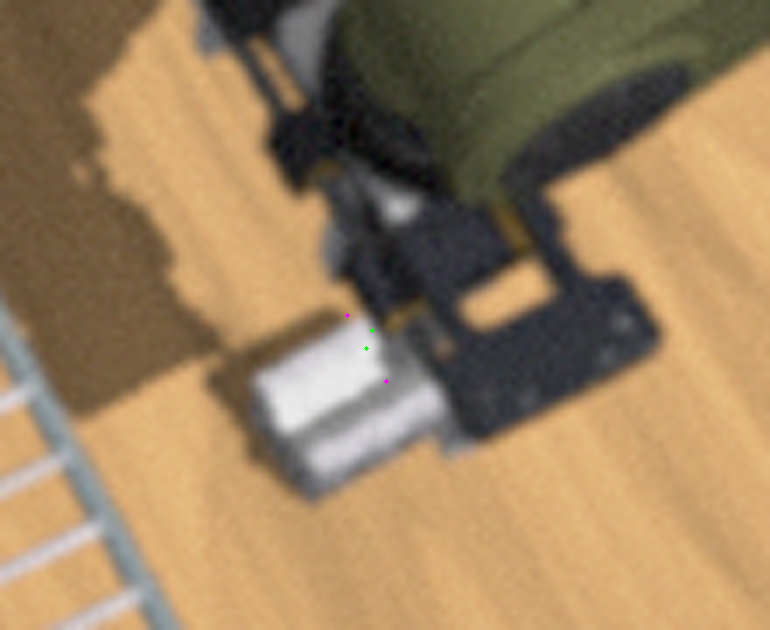

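View pics/top12.png

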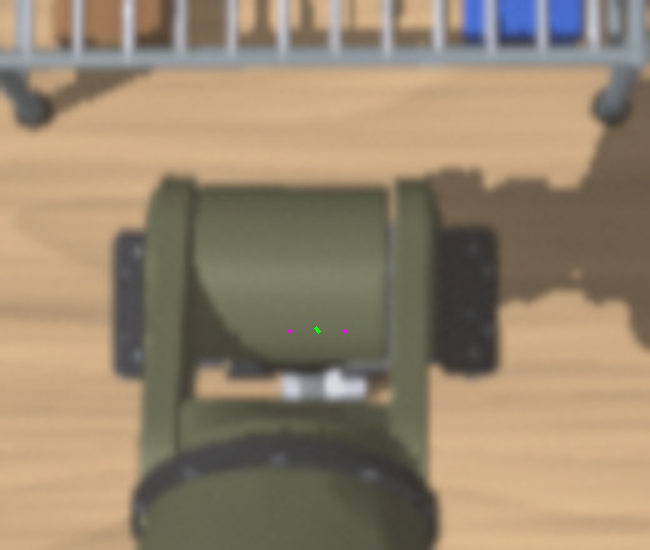

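```bash
python3 - <<'E'
from h import *
import pickle
c=camera("top")
u=lambda l,x,y,s:[((a+.5)/s-.5+x,(b+.5)/s-.5+y) for a,b in l]
print(onz(c,u([(284,402),(366,400)],220,180,5),.044),onz(c,u([(284,402),(366,400)],220,180,5),0))
c=camera("scene")
print(onz(c,u([(255,380),(295,442),(448,405)],280,150,7),.044), onz(c,u([(313,500)],280,150,7),0))
E
```

```text
[[0.4648 0.0467 0.044 ]
 [0.4654 0.0028 0.044 ]] [[0.4674 0.0486 0.    ]
 [0.468  0.0033 0.    ]]
[[0.5283 0.0051 0.044 ]
 [0.5271 0.0333 0.044 ]
 [0.4696 0.0476 0.044 ]] [[0.5226 0.046  0.    ]]
```

```bash
python3 - <<'E'
from look import *
look("13",{"scene":(315,175,45,40,16)})
c=camera("scene");im=c["color"][175:215,315:360,::-1]
cv2.imwrite("pics/s13.png",cv2.resize(im,None,fx=16,fy=16,interpolation=cv2.INTER_CUBIC))
E
```

```text
(no output)
```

View pics/scene13.png

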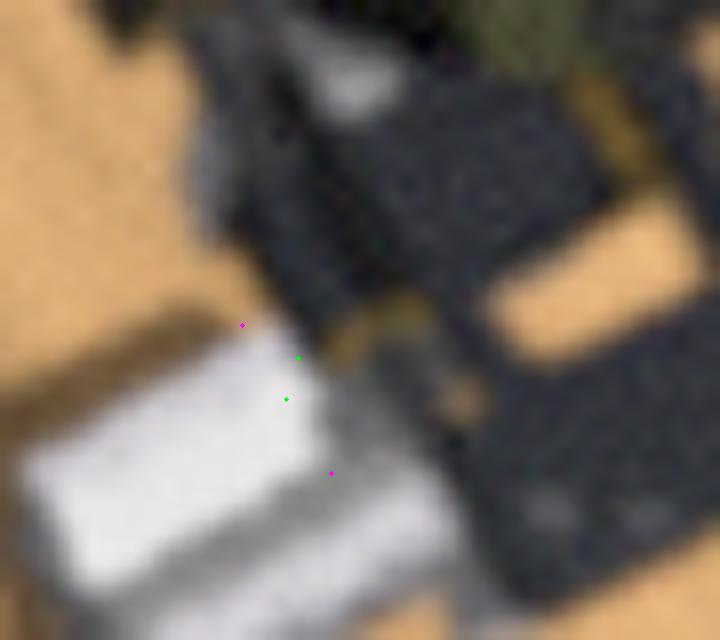

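The fingers can't be made out clearly here. I rise and tilt the hand so both show, and inspect them.

Emit:
servo_tool(moves=[[[0, -0.05, 0, 0.02, 0, -0.05, 0.7], [0, -0.12, 0, 0.06, 0, -0.08, 0.7], [0, -0.2, 0, 0.1, 0, -0.08, 0.7], [0, -0.28, 0, 0.14, 0, -0.08, 0.7], [0, -0.35, 0, 0.15, 0, -0.08, 0.7], [0, -0.38, 0, 0.15, 0, -0.08, 0.7], [0, -0.38, 0, 0.15, 0, -0.08, 0.7]]])

```text
time_s: 14.52
ee_pos: [0.4198, 0.027, 0.129]
eef_rot: [-3.141, 0.599, -3.141]
force: [-0.5, -0.7, 0.1]
grip_width: 0.0281
```

```bash
python3 - <<'E'
from look import *
st();look("14",{"scene":(280,130,120,100,6),"top":(220,180,130,110,5)})
E
```

```text
t 14.52 p [0.4198 0.027  0.129 ] r [-3.1414  0.599  -3.141 ] f [-0.513  -0.6759  0.0874] w 0.028113424014746854 q [-0.0391 -0.3149  2.367   0.047   0.4913 -1.6451]
```

View pics/scene14.png

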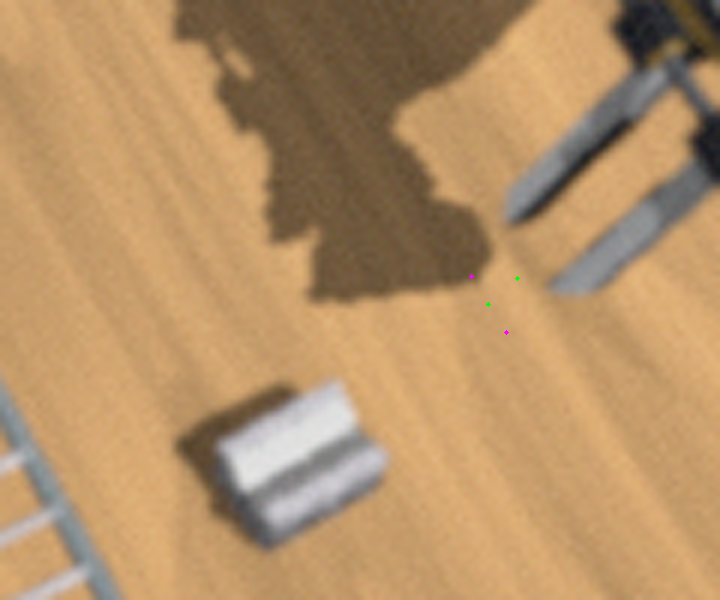

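View pics/top14.png

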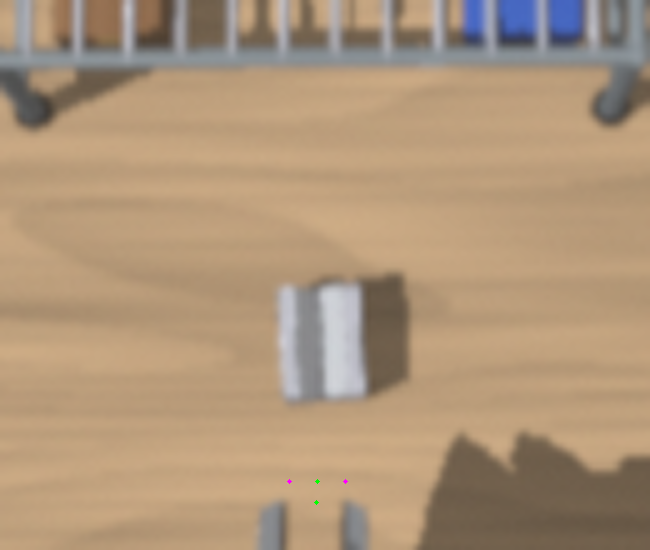

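The pictures put the fingertips somewhere other than the reported TCP. I triangulate the real tip midpoint now, and at t=6.55 for comparison.

```bash
python3 - <<'E'
from h import *
import pickle
cs=pickle.load(open("c0.pkl","rb"));T=cs["top"];S=cs["scene"]
u=lambda l,x,y,s:[((a+.5)/s-.5+x,(b+.5)/s-.5+y) for a,b in l]
# now: inner tips  (far -y finger, near +y finger)
print("now", tri(T,u([(351,502)],220,180,5),S,u([(515,218)],280,130,6)), tri(T,u([(272,503)],220,180,5),S,u([(570,290)],280,130,6)),"rep",[.4198,.027,.129])
# t=6.55
print("6.55",tri(T,u([(356,380)],180,90,3),S,u([(397,178)],170,130,3)), tri(T,u([(258,380)],180,90,3),S,u([(445,260)],170,130,3)),"rep",[.5822,.0261,.1194])
# t=9.08 scene5 fingers hidden; can grip etc.
for p in([.4198,.027,.129],[.5822,.0261,.1194]): print(proj(T,[p]),proj(S,[p]))
E
```

```text
now (array([0.407 , 0.0105, 0.1708]), np.float64(0.0036835183501718366)) (array([0.4067, 0.0488, 0.1775]), np.float64(0.003935290821306237)) rep [0.4198, 0.027, 0.129]
6.55 (array([ 0.5655, -0.0128,  0.1574]), np.float64(0.0020758221869796424)) (array([0.5663, 0.0672, 0.1658]), np.float64(0.0008221845235526445)) rep [0.5822, 0.0261, 0.1194]
[[282.9053 275.8066]] [[360.9561 180.2747]]
[[282.8635 212.4202]] [[302.7935 210.8232]]
```

```bash
python3 - <<'E'
from h import *
import pickle
cs=pickle.load(open("c0.pkl","rb"))
L={3:([.5822,.0261,.1194],.6),4:([.6552,.0297,.0127],.6),5:([.5046,.0262,.0439],.6)}
rows=[]
for k,(p,t) in L.items():
    r=[]
    for n,(x,y) in {"scene":(170,130),"top":(180,90)}.items():
        im=cv2.imread(f"pics/{n}{k}.png");c=cs[n];R=Rt(np.pi,t)
        g={3:.035,4:.035,5:.022}[k]
        for v in([0,g,0],[0,-g,0],[0,0,0]):
            q=proj(c,[np.array(p)+R.apply(v)])[0];cv2.circle(im,(int((q[0]-x+.5)*3),int((q[1]-y+.5)*3)),3,(255,0,255),-1)
        r.append(im[150:500,200:600] if n=="scene" else im[220:570,150:550])
    rows.append(np.hstack(r))
cv2.imwrite("pics/hist.png",cv2.resize(np.vstack(rows),None,fx=.57,fy=.57,interpolation=cv2.INTER_AREA))
E
```

```text
(no output)
```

View pics/hist.png

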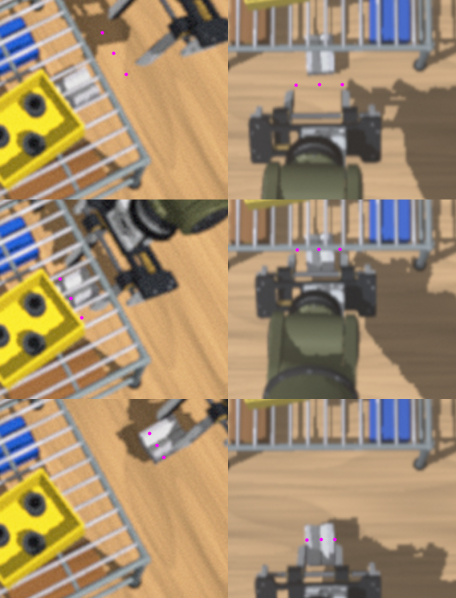

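The reported TCP lies beyond the visible fingertips in every view, and that fits both the empty closure and the grip only near the block's top. I solve for the offset along the tool axis from both views.

```bash
python3 - <<'E'
from h import *
import pickle
cs=pickle.load(open("c0.pkl","rb"));T=cs["top"];S=cs["scene"]
p=np.array([.4198,.027,.129]);R=Ro.from_euler('xyz',[-3.1414,.599,-3.141])
for s in(0,-.02,-.03,-.035,-.04,-.05):
    f=lambda c,x,y,k,l:((proj(c,[p+R.apply(v) for v in l])-[x,y]+.5)*k).astype(int).tolist()
    lt=[[a,b,s] for b in(-.014,-.0265,.014,.0265) for a in(-.008,.008)]
    print(s,"top",f(T,220,180,5,lt)); print("   scene",f(S,280,130,6,lt))
im=cv2.imread("pics/scene14.png")[80:380,400:720];im2=cv2.imread("pics/top14.png")[450:550,200:420]
cv2.imwrite("pics/a.png",cv2.resize(im,None,fx=2,fy=2));cv2.imwrite("pics/b.png",cv2.resize(im2,None,fx=3,fy=3))
E
```

```text
0 top [[344, 467], [345, 494], [369, 467], [370, 494], [288, 468], [289, 495], [263, 468], [264, 495]]
   scene [[459, 279], [483, 274], [443, 254], [467, 249], [494, 335], [518, 329], [510, 361], [534, 354]]
-0.02 top [[344, 489], [344, 516], [369, 489], [369, 516], [287, 489], [288, 517], [262, 490], [263, 517]]
   scene [[488, 251], [512, 246], [472, 226], [496, 221], [525, 308], [548, 302], [541, 333], [565, 327]]
-0.03 top [[343, 500], [344, 527], [369, 500], [369, 527], [286, 500], [287, 528], [261, 501], [262, 528]]
   scene [[504, 237], [528, 232], [487, 212], [511, 207], [540, 294], [564, 288], [557, 320], [580, 314]]
-0.035 top [[343, 506], [344, 533], [369, 505], [369, 533], [286, 506], [287, 533], [261, 506], [262, 534]]
   scene [[511, 230], [535, 225], [495, 204], [519, 200], [548, 287], [572, 281], [565, 313], [588, 307]]
-0.04 top [[343, 511], [344, 538], [369, 511], [369, 538], [286, 512], [287, 539], [260, 512], [261, 539]]
   scene [[519, 222], [543, 217], [503, 197], [527, 192], [556, 280], [580, 274], [573, 305], [596, 300]]
-0.05 top [[343, 522], [343, 550], [369, 522], [369, 550], [285, 523], [286, 550], [259, 523], [261, 551]]
   scene [[535, 208], [558, 203], [518, 182], [542, 178], [572, 265], [595, 260], [589, 291], [612, 286]]
```

View pics/a.png

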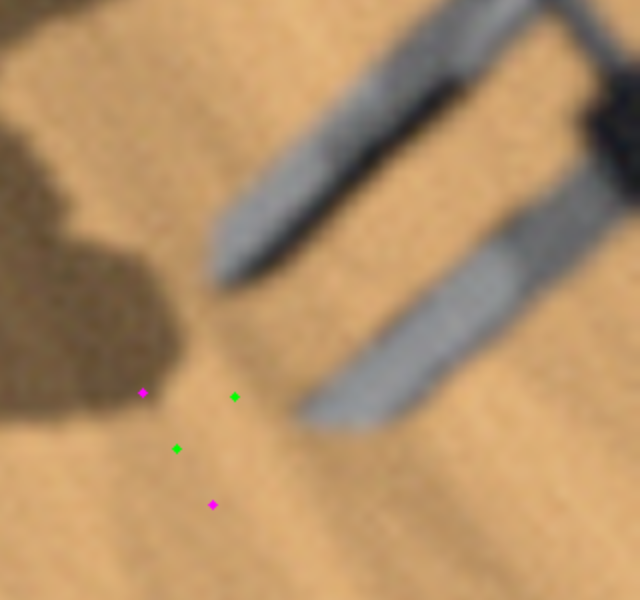

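View pics/b.png

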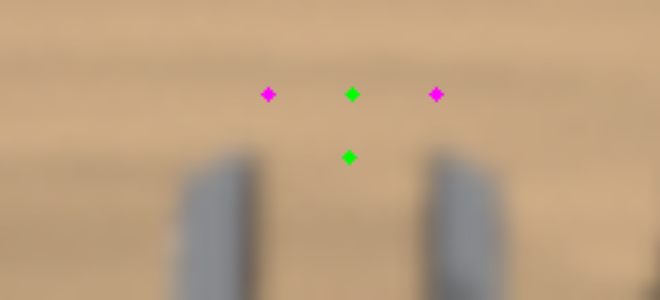

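The fingertips really sit about 33 mm behind the reported TCP along the tool axis (views give -30 to -37 mm). With that, the can grip (tip at about 0.066) and the tilted block grip (only the top few mm) worked, and the vertical closure passed above the 44 mm block. From here I use tip = TCP − 33 mm. I retry the vertical grip with the real tips near z = 0.012.

```bash
python3 - <<'E'
from h import *
R=Rt(np.pi)
for z in(.09,.03,-.021): print(norm([.4975,.026,z],R))
E
```

```text
[-0.      0.38    0.0002 -0.0797 -0.0018  0.1518]
[-0.      0.38    0.0002 -0.0122 -0.0018  0.2511]
[-0.      0.38    0.0002  0.0451 -0.0018  0.3355]
```

Emit:
servo_tool(moves=[[[0, 0.06, 0, -0.01, 0, 0.02, 0.2], [0, 0.14, 0, -0.03, 0, 0.05, 0.2], [0, 0.22, 0, -0.05, -0.001, 0.09, 0.2], [0, 0.3, 0, -0.07, -0.002, 0.13, 0.2], [0, 0.38, 0, -0.08, -0.002, 0.152, 0.2], [0, 0.38, 0, -0.08, -0.002, 0.152, 0.2], [0, 0.38, 0, -0.08, -0.002, 0.152, 0.2], [0, 0.38, 0, -0.046, -0.002, 0.2, 0.2], [0, 0.38, 0, -0.012, -0.002, 0.251, 0.2], [0, 0.38, 0, 0.012, -0.002, 0.286, 0.2], [0, 0.38, 0, 0.012, -0.002, 0.286, 0.2]]], squeeze=40)

```text
time_s: 15.53
ee_pos: [0.4948, 0.0259, 0.006]
eef_rot: [-3.141, -0.004, -3.141]
force: [-0.4, -0.6, -0.0]
grip_width: 0.0754
```

```bash
python3 - <<'E'
from look import *
st();R=Rt(np.pi)
for z in(.0,-.013,-.021): print(norm([.4975,.026,z],R))
look("15",{"scene":(280,150,110,90,7)})
E
```

```text
t 15.53 p [0.4948 0.0259 0.006 ] r [-3.1414 -0.0043 -3.1413] f [-0.4174 -0.5931 -0.0008] w 0.07539708595136298 q [-0.0215  0.3931  1.8228 -0.0004  0.93   -1.5924]
[-0.0001 -0.0027  0.0002 -0.0054  0.0002  0.0119]
[-0.0001 -0.0027  0.0002 -0.0055  0.0002  0.0379]
[-0.0001 -0.0027  0.0002 -0.0056  0.0002  0.0539]
```

View pics/scene15.png

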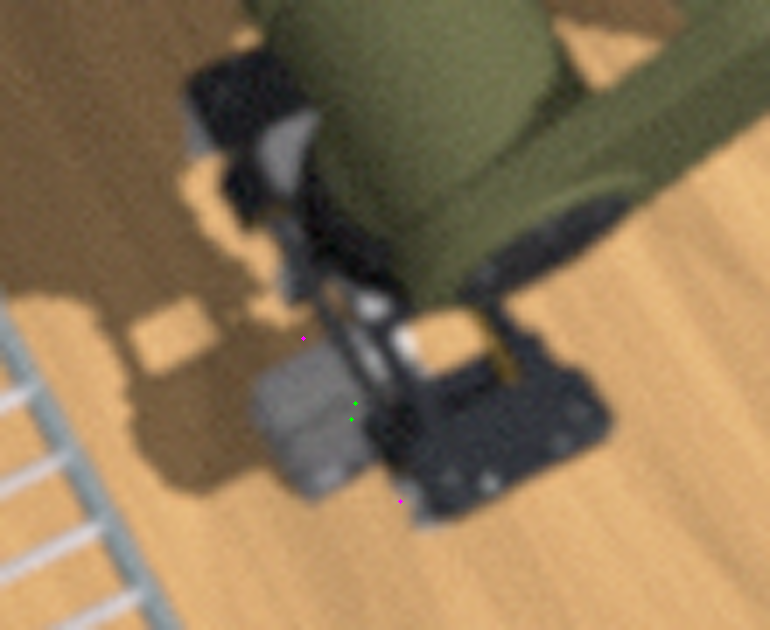

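Emit:
servo_tool(moves=[[[0, -0.003, 0, -0.005, 0, 0.012, 0.2], [0, -0.003, 0, -0.0055, 0, 0.025, 0.2], [0, -0.003, 0, -0.0055, 0, 0.038, 0.2], [0, -0.003, 0, -0.0055, 0, 0.048, 0.2], [0, -0.003, 0, -0.0055, 0, 0.052, 0.2], [0, -0.003, 0, -0.0055, 0, 0.052, 0.2]]])

```text
time_s: 16.08
ee_pos: [0.4987, 0.0259, -0.0181]
eef_rot: [-3.141, 0.002, -3.141]
force: [-0.7, 0.1, 0.8]
grip_width: 0.0751
```

Emit:
servo_tool(moves=[[[0, 0, 0, 0, 0, 0, 0.35], [0, 0, 0, 0, 0, 0, 0.45], [0, 0, 0, 0, 0, 0, 0.6], [0, 0, 0, 0, 0, 0, 0.7], [0, 0, 0, 0, 0, 0, 0.7], [0, 0, 0, 0, 0, 0, 0.7], [0, 0, 0, 0, 0, 0, 0.7]]], squeeze=40)

```text
time_s: 16.67
ee_pos: [0.4988, 0.026, -0.0179]
eef_rot: [-3.141, 0.003, -3.141]
force: [-0.0, 0.4, 1.9]
grip_width: 0.044
```

```bash
python3 - <<'E'
from h import *
st()
E
```

```text
t 16.67 p [ 0.4988  0.026  -0.0179] r [-3.1415  0.0026 -3.1413] f [-0.043   0.395   1.8757] w 0.04398116133886901 q [-0.0213  0.4377  1.8281 -0.0001  0.8732 -1.5924]
```

Width is 44.0 mm at the expected depth, so the block is properly gripped and the offset's confirmed. Now the transfer.

```bash
cat > tgt.py <<'E'
from ik import *
yaw=-.073; ax=np.array([np.cos(yaw),np.sin(yaw)]); f=np.array([.4855,-.3647])
def tgt(gap,z): return np.r_[f-ax*(.03+gap)+ax*.0013,z]
E
python3 - <<'E'
from tgt import *
o=get_obs();q=o["qpos"]
print(norm(o["ee_pos"]+[0,0,.105],Ro.from_euler('xyz',o["eef_rot"])))
for z in(.09,.033):
    t=tgt(.025,z);q,c=ik(t,Rt(np.pi+yaw),np.r_[-.75,q[1:5],-2.2]);print(t,q,c,norm(t,Rt(np.pi+yaw)))
E
```

```text
[ 0.      0.      0.     -0.0005 -0.     -0.21  ]
[ 0.4319 -0.3608  0.09  ] [-0.7609  0.4056  1.5746  0.      1.1614 -2.2587] 1.2722020601804726e-30 [-0.      0.0017  0.0467  0.1333 -0.7735 -0.2161]
[ 0.4319 -0.3608  0.033 ] [-0.7609  0.4773  1.6184 -0.      1.0459 -2.2587] 2.2803138035696412e-21 [-0.      0.0017  0.0467  0.1336 -0.7735 -0.1021]
```

Emit:
servo_tool(moves=[[[0, 0, 0, 0, 0, -0.02, 0.7], [0, 0, 0, 0, 0, -0.07, 0.7], [0, 0, 0, 0, 0, -0.13, 0.7], [0, 0, 0, 0.005, -0.02, -0.18, 0.7], [0, 0.001, 0.01, 0.012, -0.07, -0.205, 0.7], [0, 0.001, 0.02, 0.023, -0.14, -0.216, 0.7], [0, 0.001, 0.03, 0.036, -0.21, -0.216, 0.7], [0, 0.001, 0.04, 0.048, -0.28, -0.216, 0.7], [0, 0.001, 0.0467, 0.06, -0.35, -0.216, 0.7], [0, 0.001, 0.0467, 0.072, -0.42, -0.216, 0.7], [0, 0.001, 0.0467, 0.085, -0.49, -0.216, 0.7], [0, 0.001, 0.0467, 0.097, -0.56, -0.216, 0.7]]])

```text
time_s: 17.67
ee_pos: [0.4489, -0.2555, 0.0901]
eef_rot: [3.141, 0.0, 3.068]
force: [1.0, 0.0, -6.5]
grip_width: 0.044
```

```bash
python3 - <<'E'
from tgt import *
st();print(norm(tgt(.025,.09),Rt(np.pi+yaw)),norm(tgt(.025,.033),Rt(np.pi+yaw)))
E
```

```text
t 17.67 p [ 0.4489 -0.2555  0.0901] r [3.1411 0.0001 3.0685] f [ 0.9674  0.038  -6.4661] w 0.04395567645997414 q [-0.5886  0.3092  1.7073  0.0005  1.1253 -2.0865]
[ 0.0003  0.     -0.0001  0.0184 -0.2126  0.0002] [ 0.0003  0.     -0.0001  0.0184 -0.2126  0.1142]
```

Emit:
servo_tool(moves=[[[0, 0, 0, 0.004, -0.06, 0, 0.7], [0, 0, 0, 0.01, -0.12, 0, 0.7], [0, 0, 0, 0.015, -0.17, 0, 0.7], [0, 0, 0, 0.018, -0.2, 0, 0.7], [0, 0, 0, 0.018, -0.2126, 0, 0.7], [0, 0, 0, 0.018, -0.2126, 0.03, 0.7], [0, 0, 0, 0.018, -0.2126, 0.06, 0.7], [0, 0, 0, 0.018, -0.2126, 0.08, 0.7], [0, 0, 0, 0.018, -0.2126, 0.092, 0.7], [0, 0, 0, 0.018, -0.2126, 0.092, 0.7]]])

```text
time_s: 18.5
ee_pos: [0.4319, -0.3598, 0.043]
eef_rot: [3.14, -0.002, 3.069]
force: [-0.5, -0.4, -6.5]
grip_width: 0.0438
```

```bash
python3 - <<'E'
from look import *
from tgt import *
st();c=look("16",{"scene":(215,40,120,90,6),"top":(380,200,100,120,5)})
import pickle;pickle.dump(c,open("c16.pkl","wb"))
E
```

```text
t 18.5 p [ 0.4319 -0.3598  0.043 ] r [ 3.1396 -0.0016  3.0692] f [-0.501  -0.4287 -6.4897] w 0.04380208215107603 q [-0.7599  0.4639  1.6118  0.0006  1.0684 -2.2586]
```

View pics/scene16.png

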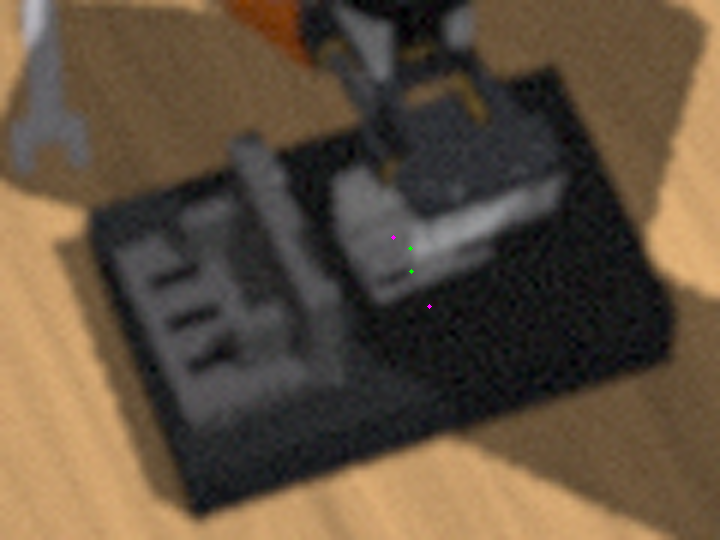

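View pics/top16.png

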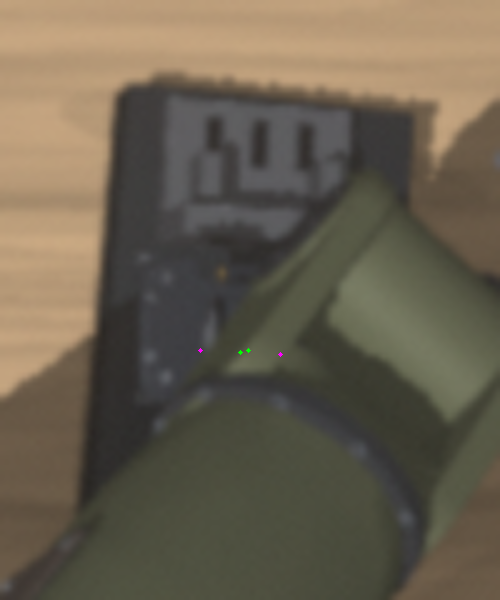

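Block hangs about 11 mm above the granite with a clear gap to the wall. I lower it slowly.

Emit:
servo_tool(moves=[[[0, 0, 0, 0, 0, 0.005, 0.7], [0, 0, 0, 0, 0, 0.01, 0.7], [0, 0, 0, 0, 0, 0.014, 0.7], [0, 0, 0, 0, 0, 0.017, 0.7], [0, 0, 0, 0, 0, 0.019, 0.7], [0, 0, 0, 0, 0, 0.02, 0.7], [0, 0, 0, 0, 0, 0.021, 0.7]]])

```text
time_s: 19.18
ee_pos: [0.4325, -0.3607, 0.0341]
eef_rot: [3.141, 0.0, 3.069]
force: [0.3, 0.1, -6.6]
grip_width: 0.0439
```

Emit:
servo_tool(moves=[[[0, 0, 0, 0, 0, 0.001, 0.7], [0, 0, 0, 0, 0, 0.002, 0.7], [0, 0, 0, 0, 0, 0.002, 0.7]]])

```text
time_s: 19.43
ee_pos: [0.4325, -0.3606, 0.033]
eef_rot: [3.141, 0.0, 3.069]
force: [0.4, 0.4, -6.4]
grip_width: 0.044
```

Emit:
servo_tool(moves=[[[0, 0, 0, 0, 0, 0.001, 0.7], [0, 0, 0, 0, 0, 0.002, 0.7], [0, 0, 0, 0, 0, 0.003, 0.7], [0, 0, 0, 0, 0, 0.003, 0.7]]])

```text
time_s: 19.77
ee_pos: [0.4325, -0.3607, 0.0321]
eef_rot: [3.141, 0.001, 3.069]
force: [-3.0, 3.3, 2.3]
grip_width: 0.0438
```

Touchdown: force went from -6.5 to +2.3 N. I ease off slightly and advance 17 mm while still holding it.

Emit:
servo_tool(moves=[[[0, 0, 0, 0, 0, -0.001, 0.7], [0, 0, 0, -0.004, 0, -0.0015, 0.7], [0, 0, 0, -0.012, 0, -0.0015, 0.7], [0, 0, 0, -0.02, 0, -0.0015, 0.7], [0, 0, 0, -0.027, 0, -0.0015, 0.7], [0, 0, 0, -0.032, 0, -0.0015, 0.7], [0, 0, 0, -0.034, 0, -0.0015, 0.7], [0, 0, 0, -0.034, 0, -0.0015, 0.7]]])

```text
time_s: 20.43
ee_pos: [0.4497, -0.3618, 0.0327]
eef_rot: [3.141, 0.0, 3.069]
force: [-0.6, 0.2, -6.8]
grip_width: 0.0439
```

```bash
python3 - <<'E'
from look import *
from tgt import *
st();
for n in("scene",):
    c=camera(n);im=c["color"][50:110,245:315,::-1]
    im=cv2.convertScaleAbs(im,alpha=1.8)
    cv2.imwrite("pics/s17.png",cv2.resize(im,None,fx=10,fy=10,interpolation=cv2.INTER_CUBIC))
E
```

```text
t 20.43 p [ 0.4497 -0.3618  0.0327] r [3.1413 0.0003 3.0693] f [-0.6011  0.1634 -6.7693] w 0.04387032536665439 q [-0.7412  0.5057  1.5755  0.0005  1.0604 -2.2399]
```

View pics/s17.png

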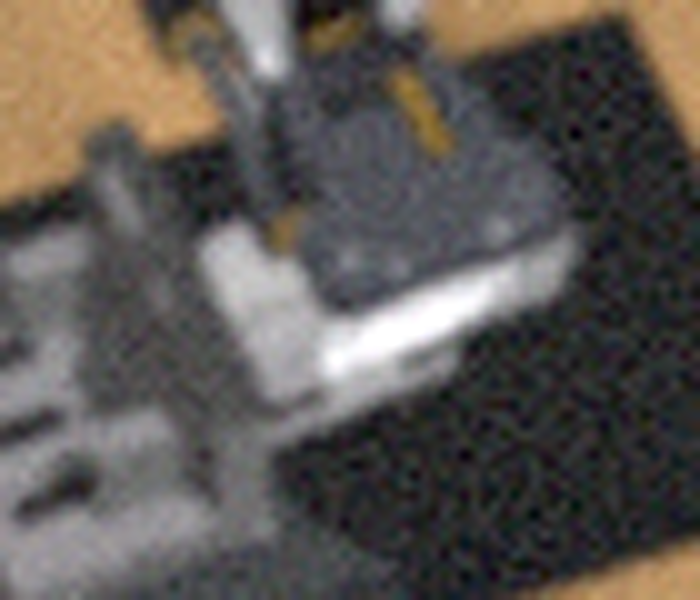

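Emit:
servo_tool(moves=[[[0, 0, 0, -0.002, 0, 0, 0.7], [0, 0, 0, -0.005, 0, 0, 0.7], [0, 0, 0, -0.007, 0, 0, 0.7], [0, 0, 0, -0.009, 0, 0, 0.7], [0, 0, 0, -0.009, 0, 0, 0.7]]])

```text
time_s: 20.9
ee_pos: [0.4542, -0.3622, 0.0328]
eef_rot: [3.141, 0.0, 3.069]
force: [0.6, -0.2, -5.9]
grip_width: 0.0441
```

Emit:
servo_tool(moves=[[[0, 0, 0, -0.001, 0, 0, 0.7], [0, 0, 0, -0.002, 0, 0, 0.7], [0, 0, 0, -0.002, 0, 0, 0.7]]])

```text
time_s: 21.15
ee_pos: [0.4552, -0.3623, 0.0328]
eef_rot: [3.141, 0.0, 3.069]
force: [-0.3, -0.6, -6.1]
grip_width: 0.0438
```

Emit:
servo_tool(moves=[[[0, 0, 0, -0.001, 0, 0, 0.7], [0, 0, 0, -0.002, 0, 0, 0.7], [0, 0, 0, -0.002, 0, 0, 0.7]]])

```text
time_s: 21.4
ee_pos: [0.4563, -0.3623, 0.0328]
eef_rot: [3.141, 0.0, 3.069]
force: [0.5, 0.0, -5.9]
grip_width: 0.0437
```

Emit:
servo_tool(moves=[[[0, 0, 0, -0.001, 0, 0, 0.7], [0, 0, 0, -0.0015, 0, 0, 0.7], [0, 0, 0, -0.0015, 0, 0, 0.7]]])

```text
time_s: 21.65
ee_pos: [0.4568, -0.3623, 0.0327]
eef_rot: [3.141, -0.0, 3.069]
force: [-2.1, 1.1, -5.1]
grip_width: 0.0439
```

Contact felt (-2.1 N). I settle the block, let go, and retreat upwards. Then I'll push on its rear end face with closed fingers so it can seat flat.

Emit:
servo_tool(moves=[[[0, 0, 0, 0, 0, 0.001, 0.7], [0, 0, 0, 0, 0, 0.001, 0.7], [0, 0, 0, 0, 0, 0.001, 0.5], [0, 0, 0, 0, 0, 0.001, 0.35], [0, 0, 0, 0, 0, 0.001, 0.2], [0, 0, 0, 0, 0, 0.001, 0.2], [0, 0, 0, 0, 0, 0, 0.2], [0, 0, 0, 0, 0, -0.06, 0.2], [0, 0, 0, 0, 0, -0.12, 0.2], [0, 0, 0, 0.04, 0, -0.16, 0.3], [0, 0, 0, 0.1, 0, -0.18, 0.5], [0, 0, 0, 0.13, 0, -0.18, 1]]])

```text
time_s: 22.65
ee_pos: [0.391, -0.3582, 0.1253]
eef_rot: [-3.139, 0.003, 3.069]
force: [0.6, -0.4, -0.1]
grip_width: 0.0584
```

```bash
python3 - <<'E'
from look import *
from tgt import *
st();
o={}
for n,(x,y,w,h) in {"scene":(235,50,70,60),"top":(400,205,70,60)}.items():
    c=camera(n);o[n]=c;im=c["color"][y:y+h,x:x+w,::-1]
    im=cv2.convertScaleAbs(im,alpha=1.8)
    cv2.imwrite(f"pics/{n}18.png",cv2.resize(im,None,fx=10,fy=10,interpolation=cv2.INTER_CUBIC))
import pickle;pickle.dump(o,open("c18.pkl","wb"))
E
```

```text
t 22.65 p [ 0.391  -0.3582  0.1253] r [-3.1393  0.0025  3.0692] f [ 0.5745 -0.4455 -0.0644] w 0.05844227897767446 q [-0.8106  0.296   1.6358 -0.      1.2064 -2.309 ]
```

View pics/scene18.png

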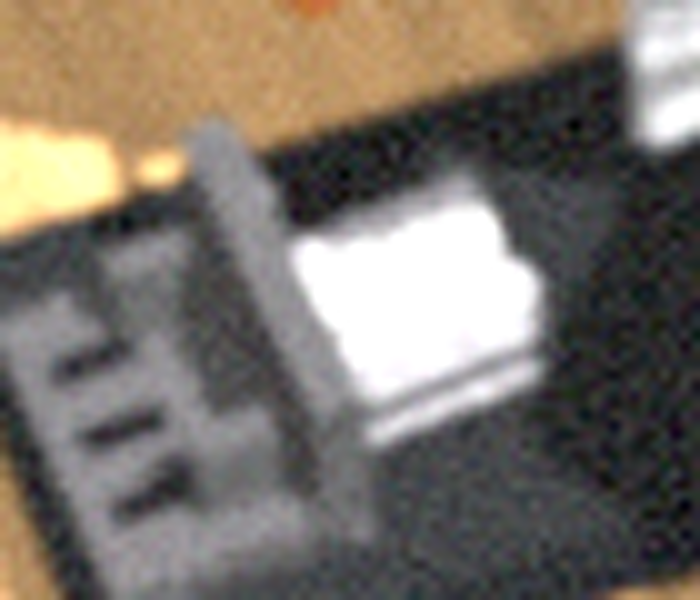

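View pics/top18.png

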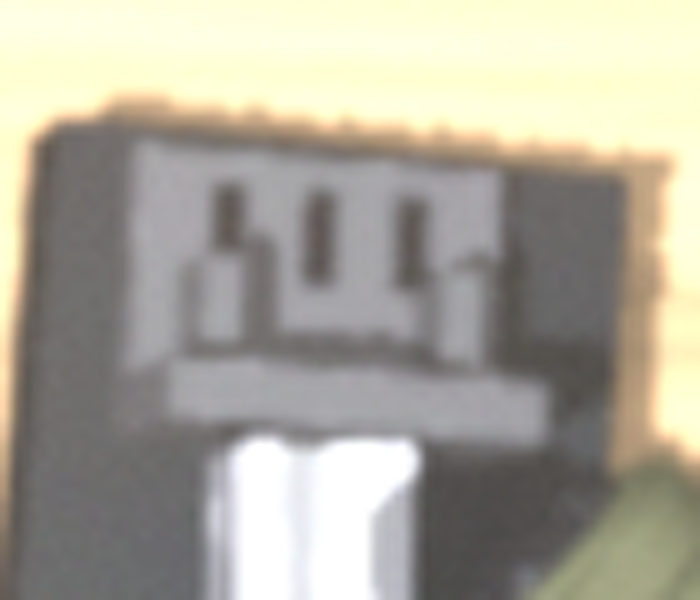

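```bash
python3 - <<'E'
from tgt import *
import pickle
cs=pickle.load(open("c18.pkl","rb"));T,S=cs["top"],cs["scene"]
u=lambda l,x,y,s:[((a+.5)/s-.5+x,(b+.5)/s-.5+y) for a,b in l]
B=onz(T,u([(228,440),(420,440)],400,205,10),.094);print("blk T",B)
B2=onz(S,u([(295,245),(360,400),(540,345),(490,205)],235,50,10),.094);print("blk S",B2,B2.mean(0))
W=onz(T,u([(167,413),(547,445)],400,205,10),.12);print("wall T",W)
W2=onz(S,u([(222,130),(352,420)],235,50,10),.12);print("wall S",W2)
for w in(W,W2):
    d=w[0]-w[1]; d=d if d[1]>0 else -d;print("yaw",-np.arctan2(d[0],d[1]))
st()
for p in([.408,-.3585,.09],[.408,-.3585,.025]): print(norm(p,Rt(np.pi+yaw)))
E
```

```text
blk T [[ 0.486  -0.3359  0.094 ]
 [ 0.485  -0.3871  0.094 ]]
blk S [[ 0.478  -0.3855  0.094 ]
 [ 0.4856 -0.3311  0.094 ]
 [ 0.4334 -0.3234  0.094 ]
 [ 0.4235 -0.3715  0.094 ]] [ 0.4551 -0.3529  0.094 ]
wall T [[ 0.4912 -0.3144  0.12  ]
 [ 0.4811 -0.4138  0.12  ]]
wall S [[ 0.4857 -0.4121  0.12  ]
 [ 0.4977 -0.3105  0.12  ]]
yaw -0.10175248473547498
yaw -0.11731997277357076
t 22.75 p [ 0.3907 -0.358   0.1238] r [-3.1409  0.0009  3.0677] f [ 0.2688  0.0528 -1.204 ] w 0.050264077816024405 q [-0.8108  0.2984  1.6365  0.0001  1.2056 -2.3078]
[-0.0004  0.0006 -0.0005 -0.0344  0.0015  0.0675]
[-0.0004  0.0006 -0.0005 -0.0343  0.0016  0.1975]
```

```bash
python3 - <<'E'
from tgt import *
import pickle
def edge(cpk):
    cs=pickle.load(open(cpk,"rb"));T=cs["top"];g=cv2.GaussianBlur(cv2.cvtColor(T["color"],cv2.COLOR_RGB2GRAY).astype(np.float32),(0,0),.8)
    P=[]
    for col in range(419,453):
        r=np.arange(243,254);d=-np.diff(g[243:255,col]);k=int(np.argmax(d))
        if 0<k<10 and d[k]>3:
            a,b,c=d[k-1],d[k],d[k+1];P.append((col,243+k+.5+.5*(a-c)/(a-2*b+c)))
    P=np.array(P);return T,P
for f in("c0.pkl",):
    T,P=edge(f);W=onz(T,P,.12)
    fit=np.polyfit(W[:,1],W[:,0],1);r=W[:,0]-np.polyval(fit,W[:,1]);k=abs(r)<.0015
    fit=np.polyfit(W[k,1],W[k,0],1);print(f,len(P),k.sum(),"slope",fit,"yaw",-np.arctan(fit[0]),"x at y=-.3645",np.polyval(fit,-.3645),r.std())
    print(P[:3],P[-3:])
E
```

```text
c0.pkl 34 34 slope [0.0938 0.52  ] yaw -0.09349900584923054 x at y=-.3645 0.485783431090829 0.00038827141915038805
[[419.     246.5552]
 [420.     246.6279]
 [421.     246.6166]] [[450.     248.6431]
 [451.     248.7801]
 [452.     248.9078]]
```

AP yaw from a sub-pixel edge fit is -0.0935, so the block is about 0.02 rad off. I descend behind the block with closed fingers at that yaw.

```bash
python3 - <<'E'
from tgt import *
R=Rt(np.pi-.0935)
for p in([.403,-.3573,.09],[.403,-.3573,.026]): print(norm(p,R), ik(np.array(p),R,get_obs()["qpos"]))
E
```

```text
[-0.0004  0.0006  0.0125 -0.0243  0.0032  0.0675] (array([-0.7934,  0.3553,  1.6451,  0.    ,  1.1412, -2.2706]), np.float64(3.1499308705624705e-28))
[-0.0004  0.0006  0.0125 -0.0242  0.0032  0.1955] (array([-0.7934,  0.4405,  1.6937, -0.    ,  1.0074, -2.2706]), np.float64(4.0610891639260056e-29))
```

Emit:
servo_tool(moves=[[[0, 0, 0.0125, -0.012, 0.003, 0, 1], [0, 0, 0.0125, -0.024, 0.003, 0.02, 1], [0, 0, 0.0125, -0.024, 0.003, 0.06, 1], [0, 0, 0.0125, -0.024, 0.003, 0.1, 1], [0, 0, 0.0125, -0.024, 0.003, 0.14, 1], [0, 0, 0.0125, -0.024, 0.003, 0.175, 1], [0, 0, 0.0125, -0.024, 0.003, 0.19, 1], [0, 0, 0.0125, -0.024, 0.003, 0.195, 1], [0, 0, 0.0125, -0.024, 0.003, 0.195, 1]]], squeeze=30)

```text
time_s: 23.5
ee_pos: [0.4031, -0.3572, 0.0257]
eef_rot: [-3.142, 0.0, 3.049]
force: [-0.2, 0.3, 0.8]
grip_width: 0.0005
```

```bash
python3 - <<'E'
from look import *
st();
for n,(x,y,w,h) in {"scene":(235,50,70,60)}.items():
    c=camera(n);im=c["color"][y:y+h,x:x+w,::-1]
    im=cv2.convertScaleAbs(im,alpha=1.3)
    cv2.imwrite(f"pics/{n}19.png",cv2.resize(im,None,fx=10,fy=10,interpolation=cv2.INTER_CUBIC))
E
```

```text
t 23.5 p [ 0.4031 -0.3572  0.0257] r [-3.1416  0.0001  3.0487] f [-0.1964  0.2833  0.8129] w 0.0005443655160698668 q [-0.7931  0.4409  1.6939  0.0001  1.0066 -2.271 ]
```

View pics/scene19.png

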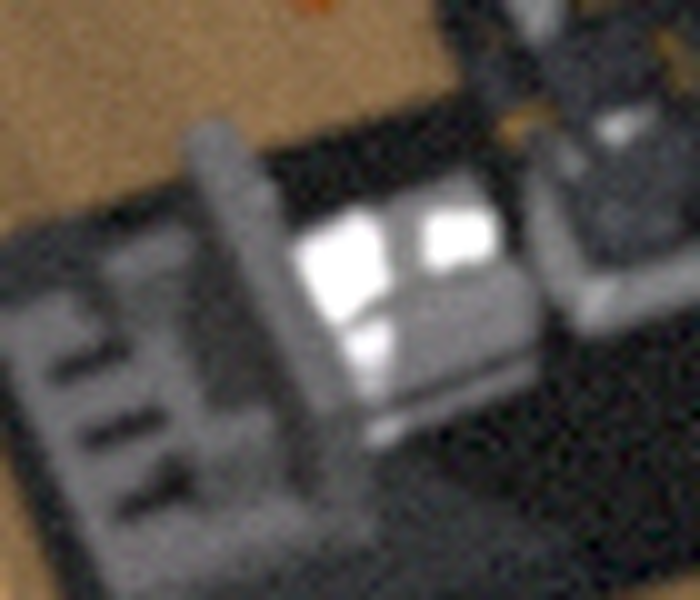

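Emit:
servo_tool(moves=[[[0, 0, 0, -0.005, 0, 0, 1], [0, 0, 0, -0.01, 0, 0, 1], [0, 0, 0, -0.015, 0, 0, 1], [0, 0, 0, -0.019, 0, 0, 1], [0, 0, 0, -0.021, 0, 0, 1], [0, 0, 0, -0.022, 0, 0, 1]]])

```text
time_s: 24.05
ee_pos: [0.4146, -0.3586, 0.0266]
eef_rot: [-3.141, 0.001, 3.049]
force: [0.5, -0.4, -0.9]
grip_width: 0.0005
```

Emit:
servo_tool(moves=[[[0, 0, 0, -0.0015, 0, 0, 1], [0, 0, 0, -0.003, 0, 0, 1], [0, 0, 0, -0.003, 0, 0, 1]]])

```text
time_s: 24.3
ee_pos: [0.4153, -0.3585, 0.0266]
eef_rot: [-3.141, -0.001, 3.049]
force: [-6.5, 1.8, 4.2]
grip_width: 0.0005
```

Emit:
servo_tool(moves=[[[0, 0, 0, -0.0015, 0, 0, 1], [0, 0, 0, -0.003, 0, 0, 1], [0, 0, 0, -0.003, 0, 0, 1]]])

```text
time_s: 24.55
ee_pos: [0.4153, -0.3583, 0.0265]
eef_rot: [3.141, -0.004, 3.049]
force: [-11.8, 2.9, 6.7]
grip_width: 0.0003
```

Emit:
servo_tool(moves=[[[0, 0, 0, -0.003, 0, 0, 1], [0, 0, 0, -0.0035, 0, 0, 1], [0, 0, 0, -0.0035, 0, 0, 1]]])

```text
time_s: 24.8
ee_pos: [0.4152, -0.3583, 0.0266]
eef_rot: [3.14, -0.008, 3.049]
force: [-14.6, 2.6, 9.4]
grip_width: 0.0002
```

```bash
python3 - <<'E'
from look import *
st();o={}
for n,(x,y,w,h) in {"scene":(235,50,70,60),"top":(400,205,70,60)}.items():
    c=camera(n);o[n]=c;im=c["color"][y:y+h,x:x+w,::-1]
    im=cv2.convertScaleAbs(im,alpha=1.3)
    cv2.imwrite(f"pics/{n}20.png",cv2.resize(im,None,fx=10,fy=10,interpolation=cv2.INTER_CUBIC))
st()
E
```

```text
t 24.8 p [ 0.4152 -0.3583  0.0266] r [ 3.1399 -0.0078  3.049 ] f [-14.6039   2.5825   9.4476] w 0.00021098839531473473 q [-0.7767  0.4629  1.6582 -0.0043  1.0276 -2.2526]
t 24.9 p [ 0.4152 -0.3583  0.0266] r [ 3.1399 -0.0077  3.049 ] f [-15.4107   2.4288   9.6105] w 0.0005539752773842628 q [-0.7767  0.4628  1.6583 -0.0042  1.0275 -2.2527]
```

View pics/scene20.png

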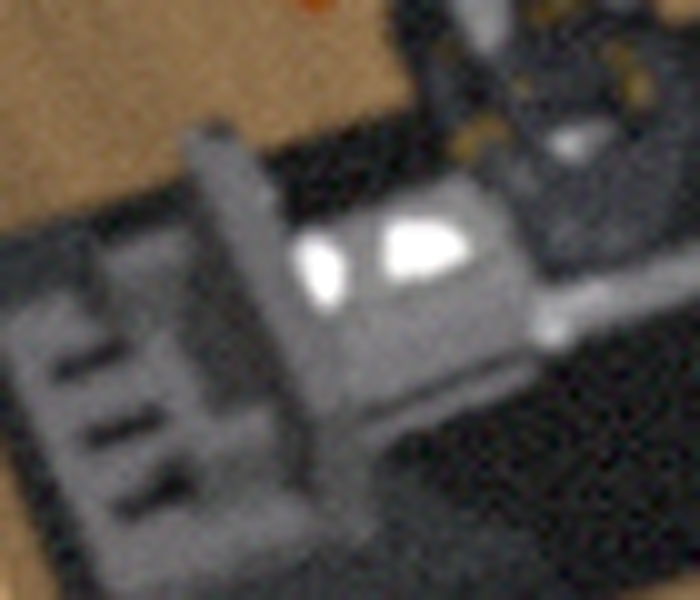

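View pics/top20.png

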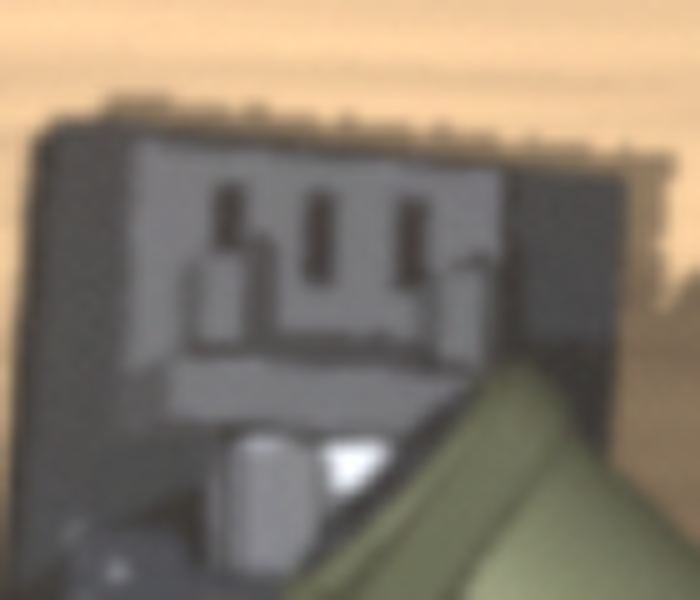

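15 N on the end face with the angle plate unmoved, so the block's home. To be sure it also seats square, I back off, shift 9 mm to +y (the side with the residual gap) and push again.

Emit:
servo_tool(moves=[[[0, 0.004, 0, 0.004, 0, -0.002, 1], [0, 0.004, 0, 0.012, 0, -0.004, 1], [0, 0.004, 0, 0.014, 0.01, -0.004, 1], [0, 0.004, 0, 0.014, 0.018, -0.004, 1], [0, 0.004, 0, 0.014, 0.018, -0.004, 1]]])

```text
time_s: 25.32
ee_pos: [0.4093, -0.3478, 0.0286]
eef_rot: [3.14, -0.014, 3.049]
force: [-0.2, 1.1, -0.4]
grip_width: 0.0004
```

Emit:
servo_tool(moves=[[[0, 0, 0, -0.005, 0, 0, 1], [0, 0, 0, -0.01, 0, 0, 1], [0, 0, 0, -0.012, 0, 0, 1], [0, 0, 0, -0.013, 0, 0, 1]]])

```text
time_s: 25.65
ee_pos: [0.4151, -0.3482, 0.0285]
eef_rot: [3.139, -0.016, 3.05]
force: [-11.4, 2.3, 8.7]
grip_width: 0.0003
```

Emit:
servo_tool(moves=[[[0, 0, 0, -0.0015, 0, 0, 1], [0, 0, 0, -0.003, 0, 0, 1], [0, 0, 0, -0.003, 0, 0, 1]]])

```text
time_s: 25.9
ee_pos: [0.4153, -0.3479, 0.0286]
eef_rot: [3.138, -0.02, 3.05]
force: [-14.0, 5.6, 10.0]
grip_width: 0.0005
```

Now I retreat clear and measure.

Emit:
servo_tool(moves=[[[0, 0.01, 0, 0.006, 0, -0.002, 1], [0, 0.012, 0, 0.02, 0, -0.004, 1], [0, 0.012, 0, 0.04, 0, -0.02, 1], [0, 0.012, 0, 0.08, 0, -0.08, 1], [0, 0.012, 0, 0.1, 0.08, -0.15, 0.5], [0, 0.012, 0, 0.12, 0.16, -0.2, 0.5], [0, 0.012, 0, 0.12, 0.24, -0.22, 0.5], [0, 0.012, 0, 0.12, 0.32, -0.22, 0.5], [0, 0.012, 0, 0.12, 0.4, -0.22, 0.5], [0, 0.012, 0, 0.12, 0.44, -0.22, 0.5]]])

```text
time_s: 26.73
ee_pos: [0.3776, -0.1219, 0.1412]
eef_rot: [3.138, -0.037, 3.05]
force: [0.8, 0.3, 0.6]
grip_width: 0.0369
```

```bash
python3 - <<'E'
from look import *
import pickle
st();o={}
for n,(x,y,w,h) in {"scene":(235,50,70,60),"top":(400,205,70,80)}.items():
    c=camera(n);o[n]=c;im=c["color"][y:y+h,x:x+w,::-1]
    k=10 if n=="scene" else 7
    cv2.imwrite(f"pics/{n}21.png",cv2.resize(im,None,fx=k,fy=k,interpolation=cv2.INTER_CUBIC))
pickle.dump(o,open("c21.pkl","wb"))
E
```

```text
t 26.73 p [ 0.3776 -0.1219  0.1412] r [ 3.1379 -0.0366  3.0502] f [0.7509 0.2675 0.5723] w 0.036855917790229405 q [-0.3987  0.0079  1.9306 -0.008   1.2391 -1.8753]
```

View pics/scene21.png

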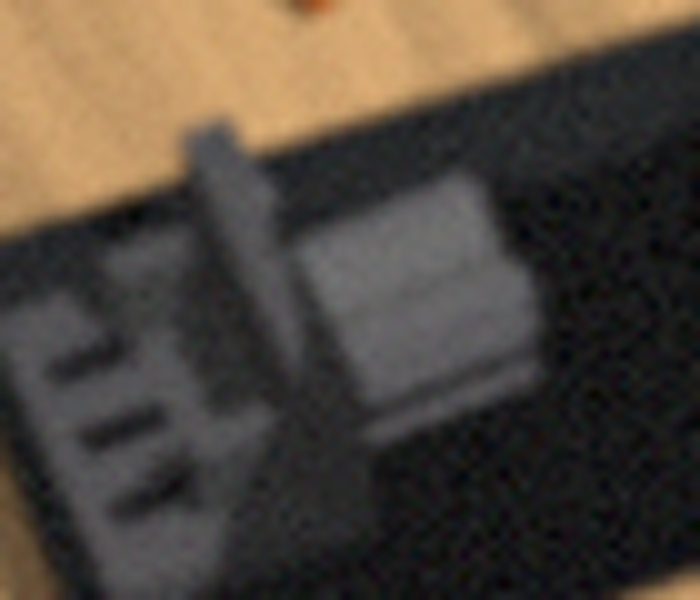

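View pics/top21.png

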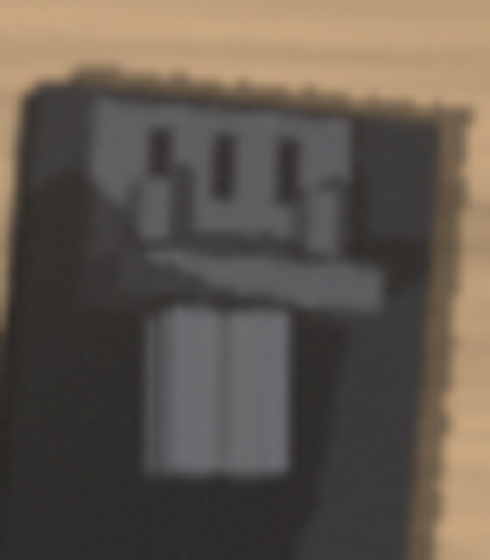

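```bash
python3 - <<'E'
from tgt import *
import pickle
cs=pickle.load(open("c21.pkl","rb"));T=cs["top"]
g=cv2.GaussianBlur(cv2.cvtColor(T["color"],cv2.COLOR_RGB2GRAY).astype(np.float32),(0,0),.7)
def sub(line,lo,sign):
    d=sign*np.diff(line);k=int(np.argmax(d))
    if k==0 or k==len(d)-1 or d[k]<3:return None
    a,b,c=d[k-1:k+2];return lo+k+.5+.5*(a-c)/(a-2*b+c)
def fit(pts,z,ax):
    W=onz(T,pts,z);i,j=(1,0) if ax=='y' else (0,1)
    f=np.polyfit(W[:,i],W[:,j],1);r=W[:,j]-np.polyval(f,W[:,i]);k=abs(r)<2*r.std()+1e-5;f=np.polyfit(W[k,i],W[k,j],1)
    return f,len(pts),r[k].std(),W.mean(0)
right=[(s,r) for r in range(251,271) if (s:=sub(g[r,436:447],436,-1)) is not None]
rear=[(c,s) for c in range(426,440) if (s:=sub(g[266:278,c],266,-1)) is not None]
front=[(c,s) for c in range(426,440) if (s:=sub(g[244:254,c],244,1)) is not None]
left=[(s,r) for r in range(251,271) if (s:=sub(g[r,418:428],418,1)) is not None]
wall=[(c,s) for c in range(446,453) if (s:=sub(g[243:255,c],243,-1)) is not None]+[(c,s) for c in range(432,446) if (s:=sub(g[243:252,c],243,-1)) is not None]
for n,p,ax in(("right",right,'x'),("left",left,'x'),("rear",rear,'y'),("front",front,'y')):
    f,m,sd,mu=fit(p,.094,ax);print(n,f,m,sd,mu,"yaw",np.arctan(f[0])*(1 if ax=='x' else -1))
f,m,sd,mu=fit(wall,.12,'y');print("wall",f,m,sd,mu,"yaw",-np.arctan(f[0]), "x at -.3645",np.polyval(f,-.3645))
E
```

```text
right [-0.0489 -0.3614] 20 5.5200377311417956e-05 [ 0.4539 -0.3836  0.094 ] yaw -0.0488326225190471
left [-0.0414 -0.3101] 20 7.414342153607894e-05 [ 0.455  -0.3289  0.094 ] yaw -0.04140490059779692
rear [0.024  0.4324] 14 0.0002476972619040591 [ 0.4237 -0.3604  0.094 ] yaw -0.023992756561121216
front [0.0789 0.5128] 14 0.00045541805923547516 [ 0.4842 -0.3629  0.094 ] yaw -0.07875074590117428
wall [0.1929 0.5592] 21 0.0009525104270588238 [ 0.4856 -0.3816  0.12  ] yaw -0.19056606538167992 x at -.3645 0.4888693628786904
```

The block's sides read about -0.045 and the wall reads -0.09 from a noisier edge, in shadow. I move the arm well away for cleaner light and compare like with like.

Emit:
servo_tool(moves=[[[0, 0.02, 0, 0, 0.07, 0, 0.5], [0, 0.023, 0, 0, 0.15, 0, 0.5], [0, 0.023, 0, 0, 0.23, 0, 0.5], [0, 0.023, 0, 0, 0.31, 0, 0.5], [0, 0.023, 0, 0, 0.39, 0, 0.5], [0, 0.023, 0, 0, 0.47, 0, 0.5], [0, 0.023, 0, 0, 0.5, 0, 0.5]]])

```text
time_s: 27.42
ee_pos: [0.4, 0.1314, 0.1421]
eef_rot: [3.137, -0.073, 3.056]
force: [0.4, -0.9, 1.3]
grip_width: 0.0467
```

```bash
python3 - <<'E'
from look import *
import pickle
st();o={}
acc={}
for n,(x,y,w,h) in {"scene":(235,50,70,60),"top":(400,205,70,80)}.items():
    fr=[camera(n) for _ in range(4)];c=dict(fr[0]);c["color"]=np.mean([f["color"].astype(np.float32) for f in fr],0);o[n]=c;im=np.clip(c["color"]*1.5,0,255).astype(np.uint8)[y:y+h,x:x+w,::-1]
    k=10 if n=="scene" else 7
    cv2.imwrite(f"pics/{n}22.png",cv2.resize(im,None,fx=k,fy=k,interpolation=cv2.INTER_CUBIC))
pickle.dump(o,open("c22.pkl","wb"))
E
```

```text
t 27.42 p [0.4    0.1314 0.1421] r [ 3.1367 -0.0725  3.0564] f [ 0.3829 -0.9328  1.3188] w 0.04671580995742836 q [ 0.2114  0.0841  1.8501  0.0271  1.2754 -1.2828]
```

View pics/scene22.png

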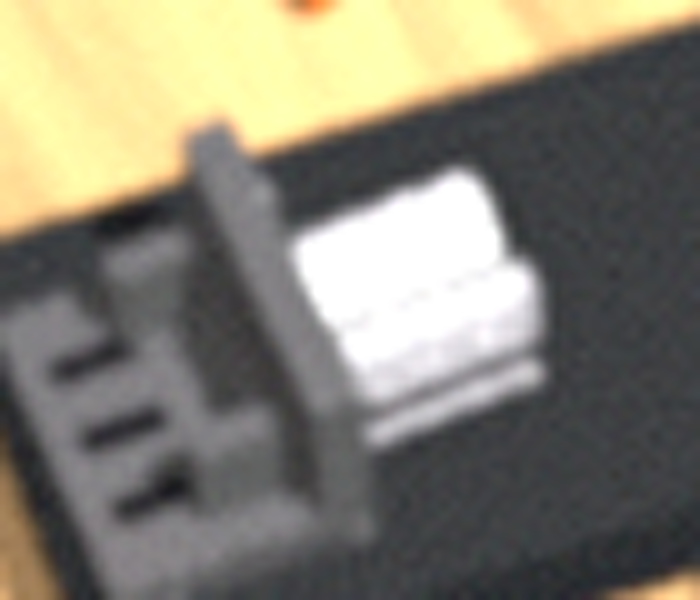

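View pics/top22.png

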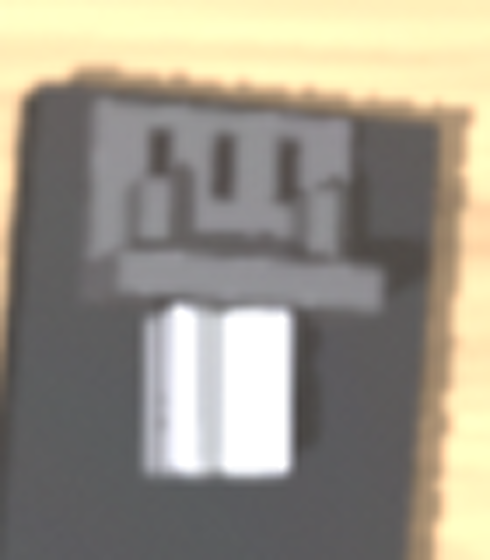

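```bash
cat > meas.py <<'E'
from tgt import *
import pickle,sys
def run(f,verbose=True):
    cs=pickle.load(open(f,"rb"));T=cs["top"]
    g=cv2.GaussianBlur(cv2.cvtColor(np.clip(T["color"],0,255).astype(np.float32),cv2.COLOR_RGB2GRAY),(0,0),.7)
    def sub(line,lo,sign):
        d=sign*np.diff(line);k=int(np.argmax(d))
        if k==0 or k==len(d)-1 or d[k]<3:return None
        a,b,c=d[k-1:k+2];return lo+k+.5+.5*(a-c)/(a-2*b+c)
    def fit(pts,z,ax):
        W=onz(T,pts,z);i,j=(1,0) if ax=='y' else (0,1);k=np.ones(len(W),bool)
        for _ in range(3):
            f=np.polyfit(W[k,i],W[k,j],1);r=W[:,j]-np.polyval(f,W[:,i]);k=abs(r)<2*r[k].std()+1e-5
        return f,k.sum(),r[k].std(),W.mean(0)
    V=lambda rs,a,b,s:[(q,r) for r in rs if (q:=sub(g[r,a:b],a,s)) is not None]
    H=lambda cs_,a,b,s:[(c,q) for c in cs_ if (q:=sub(g[a:b,c],a,s)) is not None]
    L={"blk right":(V(range(251,271),436,447,-1),.094,'x'),"blk rear":(H(range(426,440),266,278,-1),.094,'y'),
    "blk front":(H(range(427,440),245,254,1),.094,'y'),
    "wall front Lft":(H(range(418,422),243,252,-1),.12,'y'),"wall front Rt":(H(range(444,453),244,254,-1),.12,'y'),
    "wall front both":(H(list(range(418,422))+list(range(444,453)),243,254,-1),.12,'y'),
    "wall rear":(H(list(range(419,453)),237,245,1),.12,'y'),
    "foot rear":(H(range(416,448),214,223,1),.06,'y'),
    "foot right":(V(range(222,231),444,455,-1),.06,'x'),"foot left":(V(range(222,237),408,418,1),.06,'x')}
    for n,(p,z,ax) in L.items():
        if len(p)<3: print(n,len(p));continue
        f,m,sd,mu=fit(p,z,ax);print(f"{n:16s} n{m} sd{sd*1e3:.2f}mm mean {mu} yaw {np.arctan(f[0])*(1 if ax=='x' else -1):.4f}")
if __name__=="__main__":
    for f in sys.argv[1:]: print(f);run(f)
E
python3 meas.py c22.pkl c18.pkl c0.pkl
```

```text
c22.pkl
blk right        n20 sd0.03mm mean [ 0.4539 -0.384   0.094 ] yaw -0.0514
blk rear         n14 sd0.14mm mean [ 0.4239 -0.3604  0.094 ] yaw -0.0095
blk front        n13 sd0.48mm mean [ 0.4842 -0.3642  0.094 ] yaw -0.0366
wall front Lft   n4 sd0.08mm mean [ 0.4894 -0.3228  0.12  ] yaw -0.0511
wall front Rt    n9 sd0.26mm mean [ 0.4827 -0.3973  0.12  ] yaw -0.0721
wall front both  n12 sd0.19mm mean [ 0.4847 -0.3744  0.12  ] yaw -0.0895
wall rear        n34 sd0.61mm mean [ 0.5014 -0.3652  0.12  ] yaw -0.0895
foot rear        n23 sd0.35mm mean [ 0.5645 -0.3597  0.06  ] yaw -0.0904
foot right       n9 sd0.14mm mean [ 0.548  -0.4209  0.06  ] yaw -0.0507
foot left        n15 sd0.22mm mean [ 0.5416 -0.3193  0.06  ] yaw -0.0599
c18.pkl
blk right        n5 sd0.40mm mean [ 0.46   -0.3828  0.094 ] yaw -0.0394
blk rear         n12 sd0.30mm mean [ 0.4322 -0.3608  0.094 ] yaw -0.0496
blk front        n11 sd0.17mm mean [ 0.4841 -0.3642  0.094 ] yaw 0.0133
wall front Lft   n4 sd0.10mm mean [ 0.4894 -0.3228  0.12  ] yaw -0.0657
wall front Rt    n9 sd0.17mm mean [ 0.4821 -0.3973  0.12  ] yaw -0.1
[... 214 characters left out ...]
 -0.0894
foot right       n9 sd0.16mm mean [ 0.548  -0.4209  0.06  ] yaw -0.0469
foot left        n15 sd0.23mm mean [ 0.5416 -0.3192  0.06  ] yaw -0.0622
c0.pkl
blk right 0
blk rear 0
blk front 0
wall front Lft   n4 sd0.07mm mean [ 0.4893 -0.3228  0.12  ] yaw -0.0808
wall front Rt    n9 sd0.25mm mean [ 0.4827 -0.3973  0.12  ] yaw -0.0850
wall front both  n13 sd0.21mm mean [ 0.4847 -0.3744  0.12  ] yaw -0.0880
wall rear        n34 sd0.60mm mean [ 0.5014 -0.3652  0.12  ] yaw -0.0890
foot rear        n23 sd0.33mm mean [ 0.5645 -0.3597  0.06  ] yaw -0.0905
foot right       n9 sd0.16mm mean [ 0.548 -0.421  0.06 ] yaw -0.0516
foot left        n15 sd0.18mm mean [ 0.5416 -0.3193  0.06  ] yaw -0.0589
```

```bash
python3 - <<'E'
import pickle,cv2,numpy as np
cs=pickle.load(open("c22.pkl","rb"))
im=np.clip(cs["scene"]["color"]*.85,0,255).astype(np.uint8)[62:100,255:295,::-1]
cv2.imwrite("pics/s23.png",cv2.resize(im,None,fx=18,fy=18,interpolation=cv2.INTER_LANCZOS4)[:600])
im=np.clip(cs["top"]["color"]*.8,0,255).astype(np.uint8)[238:276,413:460,::-1]
cv2.imwrite("pics/t23.png",cv2.resize(im,None,fx=15,fy=15,interpolation=cv2.INTER_LANCZOS4))
E
```

```text
(no output)
```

View pics/s23.png

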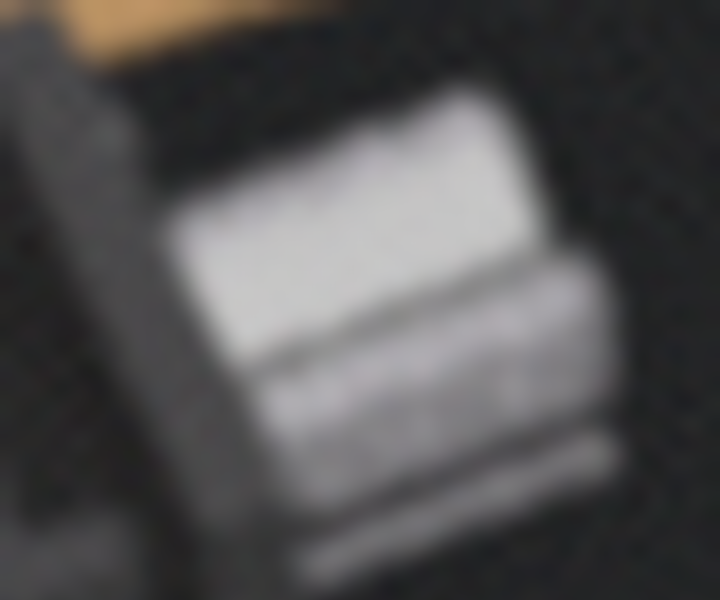

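View pics/t23.png

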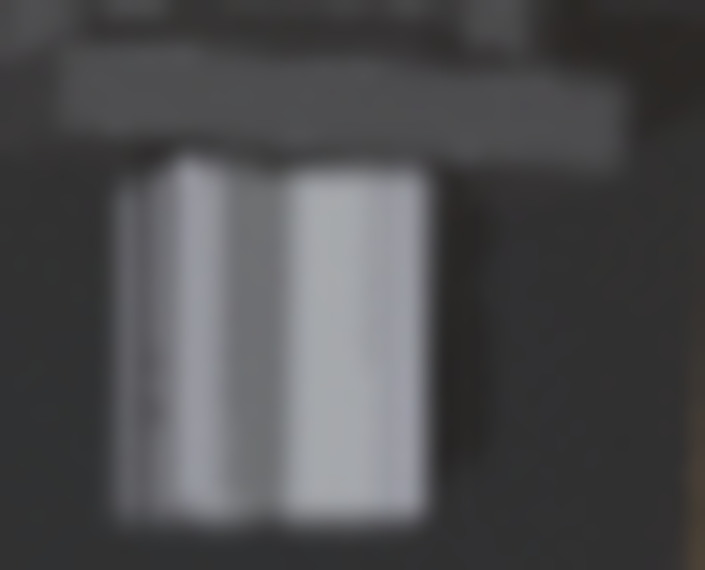

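Evidence so far: the top picture shows about 1.5 mm more gap at the +y end, so the block is about 0.04 rad off. My pushes also pressed down (fz about +10 N), which raised the granite friction and probably kept the block from turning or seating. I'll push again at +y with the vertical force kept near zero.

```bash
python3 - <<'E'
from tgt import *
R=Rt(np.pi-.09)
for p in([.395,-.35,.142],[.395,-.35,.028]): print(norm(p,R))
E
```

```text
[ 0.0026 -0.0465  0.0007 -0.0746 -0.9515 -0.0092]
[ 0.0026 -0.0465  0.0007 -0.0913 -0.9524  0.2181]
```

Emit:
servo_tool(moves=[[[0.002, -0.02, 0, -0.005, -0.05, 0, 1], [0.002, -0.046, 0, -0.01, -0.12, 0, 1], [0.002, -0.046, 0, -0.02, -0.2, -0.005, 1], [0.002, -0.046, 0, -0.03, -0.28, -0.005, 1], [0.002, -0.046, 0, -0.035, -0.36, -0.005, 1], [0.002, -0.046, 0, -0.04, -0.44, -0.009, 1], [0.002, -0.046, 0, -0.045, -0.52, -0.009, 1], [0.002, -0.046, 0, -0.05, -0.6, -0.009, 1], [0.002, -0.046, 0, -0.055, -0.68, -0.009, 1], [0.002, -0.046, 0, -0.06, -0.76, -0.009, 1], [0.002, -0.046, 0, -0.065, -0.84, -0.009, 1], [0.002, -0.046, 0, -0.07, -0.9, -0.009, 1]]])

```text
time_s: 28.82
ee_pos: [0.3936, -0.3277, 0.1422]
eef_rot: [3.141, -0.001, 3.05]
force: [0.4, 0.7, -0.4]
grip_width: 0.0005
```

```bash
python3 - <<'E'
from tgt import *
R=Rt(np.pi-.09);st()
for p in([.395,-.35,.142],[.395,-.35,.028],[.41,-.3514,.028]): print(norm(p,R))
E
```

```text
t 28.82 p [ 0.3936 -0.3277  0.1422] r [ 3.1411 -0.0006  3.0501] f [ 0.416   0.6875 -0.4037] w 0.0005058621715226841 q [-0.7659  0.2423  1.6629  0.      1.2372 -2.2452]
[ 0.0003 -0.0004 -0.001  -0.007  -0.0441  0.0003]
[ 0.0003 -0.0004 -0.001  -0.0071 -0.0443  0.2283]
[ 0.0003 -0.0004 -0.001  -0.0372 -0.0443  0.2283]
```

Emit:
servo_tool(moves=[[[0, 0, 0, -0.007, -0.03, 0.02, 1], [0, 0, 0, -0.007, -0.044, 0.07, 1], [0, 0, 0, -0.007, -0.044, 0.13, 1], [0, 0, 0, -0.007, -0.044, 0.18, 1], [0, 0, 0, -0.007, -0.044, 0.21, 1], [0, 0, 0, -0.01, -0.044, 0.225, 1], [0, 0, 0, -0.02, -0.044, 0.228, 1], [0, 0, 0, -0.03, -0.044, 0.228, 1], [0, 0, 0, -0.037, -0.044, 0.228, 1], [0, 0, 0, -0.037, -0.044, 0.228, 1]]])

```text
time_s: 29.65
ee_pos: [0.4111, -0.3518, 0.0293]
eef_rot: [-3.141, 0.001, 3.05]
force: [-0.7, -0.1, -0.1]
grip_width: 0.0002
```

Emit:
servo_tool(moves=[[[0, 0, 0, -0.004, 0, 0, 1], [0, 0, 0, -0.007, 0, 0, 1], [0, 0, 0, -0.008, 0, 0, 1]]])

```text
time_s: 29.9
ee_pos: [0.4155, -0.3523, 0.0298]
eef_rot: [-3.14, 0.002, 3.051]
force: [0.4, 0.1, -0.4]
grip_width: 0.0004
```

Emit:
servo_tool(moves=[[[0, 0, 0, -0.0015, 0, -0.0005, 1], [0, 0, 0, -0.0025, 0, -0.001, 1], [0, 0, 0, -0.0025, 0, -0.001, 1]]])

```text
time_s: 30.15
ee_pos: [0.4163, -0.352, 0.03]
eef_rot: [-3.141, 0.0, 3.051]
force: [-2.9, 2.8, -0.3]
grip_width: 0.0007
```

Emit:
servo_tool(moves=[[[0, 0, 0, -0.0015, 0, -0.001, 1], [0, 0, 0, -0.0025, 0, -0.0015, 1], [0, 0, 0, -0.0025, 0, -0.0015, 1]]])

```text
time_s: 30.4
ee_pos: [0.4169, -0.3515, 0.0303]
eef_rot: [3.141, -0.001, 3.051]
force: [-6.1, 3.5, -0.6]
grip_width: 0.0003
```

Vertical force is now near zero and the block moves. I continue.

Emit:
servo_tool(moves=[[[0, 0, 0, -0.0015, -0.0005, -0.0005, 1], [0, 0, 0, -0.0025, -0.001, -0.0005, 1], [0, 0, 0, -0.0025, -0.001, -0.0005, 1]]])

```text
time_s: 30.65
ee_pos: [0.4169, -0.3513, 0.0302]
eef_rot: [3.139, -0.004, 3.051]
force: [-10.3, 6.6, 2.4]
grip_width: 0.0003
```

Emit:
servo_tool(moves=[[[0, 0, 0, -0.0015, -0.0005, -0.0005, 1], [0, 0, 0, -0.0025, -0.001, -0.0005, 1], [0, 0, 0, -0.0025, -0.001, -0.0005, 1]]])

```text
time_s: 30.9
ee_pos: [0.4169, -0.3511, 0.0302]
eef_rot: [3.137, -0.008, 3.051]
force: [-11.6, 7.0, 6.3]
grip_width: 0.0004
```

Emit:
servo_tool(moves=[[[0, 0, 0, -0.001, 0.0015, -0.002, 1], [0, 0, 0, -0.0025, 0.002, -0.003, 1], [0, 0, 0, -0.003, 0.002, -0.003, 1]]])

```text
time_s: 31.15
ee_pos: [0.4174, -0.35, 0.0313]
eef_rot: [3.136, -0.01, 3.051]
force: [-11.5, 0.8, -0.2]
grip_width: 0.0003
```

```bash
python3 - <<'E'
from h import *
st();c=camera("top");st()
im=c["color"][238:276,413:460,::-1]
cv2.imwrite("pics/t24.png",cv2.resize(cv2.convertScaleAbs(im,alpha=1.3),None,fx=15,fy=15,interpolation=cv2.INTER_CUBIC))
E
```

```text
t 31.15 p [ 0.4174 -0.35    0.0313] r [ 3.1362 -0.0103  3.0513] f [-11.5086   0.8423  -0.2455] w 0.0003465116950555921 q [-0.7639  0.4514  1.6625 -0.0025  1.039  -2.243 ]
t 31.2 p [ 0.4173 -0.35    0.0313] r [ 3.1361 -0.0103  3.0512] f [-10.757    0.927   -0.4179] w 0.0007240599502692982 q [-0.7639  0.4514  1.6626 -0.0025  1.0391 -2.2431]
```

View pics/t24.png

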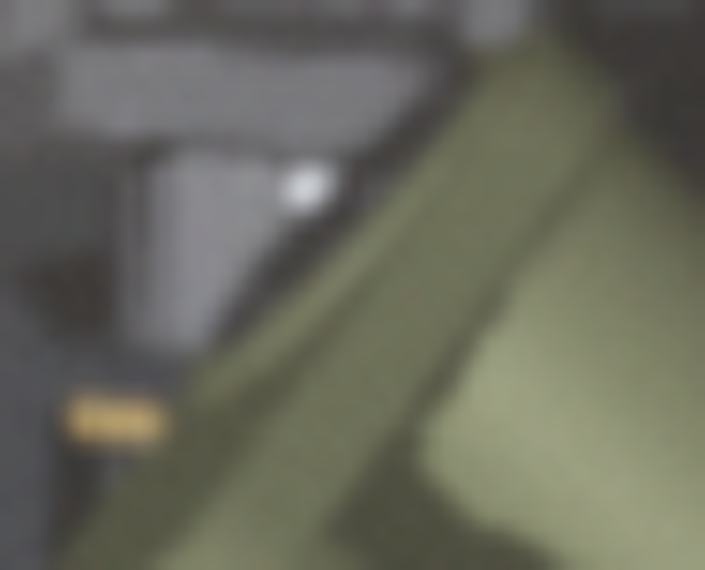

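Emit:
servo_tool(moves=[[[0, 0, 0, -0.0015, 0, -0.001, 1], [0, 0, 0, -0.003, 0, -0.0015, 1], [0, 0, 0, -0.003, 0, -0.0015, 1]]])

```text
time_s: 31.45
ee_pos: [0.4174, -0.3499, 0.0314]
eef_rot: [3.135, -0.014, 3.051]
force: [-11.2, 1.1, -1.6]
grip_width: 0.0004
```

Emit:
servo_tool(moves=[[[0, 0, 0, -0.0015, 0, -0.001, 1], [0, 0, 0, -0.003, 0, -0.002, 1], [0, 0, 0, -0.003, 0, -0.002, 1]]])

```text
time_s: 31.7
ee_pos: [0.4174, -0.3497, 0.0316]
eef_rot: [3.134, -0.017, 3.051]
force: [-11.7, 1.0, -2.7]
grip_width: 0.0003
```

Emit:
servo_tool(moves=[[[0.002, -0.006, 0, -0.0015, 0, -0.0005, 1], [0.004, -0.011, 0, -0.003, 0, -0.001, 1], [0.004, -0.011, 0, -0.003, 0, -0.001, 1]]])

```text
time_s: 31.95
ee_pos: [0.4182, -0.3498, 0.0316]
eef_rot: [3.14, -0.001, 3.051]
force: [-7.6, -1.3, -4.9]
grip_width: 0.0003
```

Emit:
servo_tool(moves=[[[0, -0.001, 0, -0.0015, 0, 0, 1], [0, -0.002, 0, -0.003, 0, 0, 1], [0, -0.002, 0, -0.003, 0, 0, 1]]])

```text
time_s: 32.2
ee_pos: [0.4183, -0.3499, 0.0313]
eef_rot: [3.14, -0.001, 3.051]
force: [-13.7, 0.3, 1.6]
grip_width: 0.0005
```

Emit:
servo_tool(moves=[[[0, -0.002, 0, -0.0015, 0, 0, 1], [0, -0.003, 0, -0.003, 0, 0, 1], [0, -0.003, 0, -0.003, 0, 0, 1]]])

```text
time_s: 32.45
ee_pos: [0.4184, -0.3499, 0.0313]
eef_rot: [3.139, 0.001, 3.051]
force: [-14.3, 2.5, 4.5]
grip_width: 0.0005
```

Emit:
servo_tool(moves=[[[0, -0.002, 0, -0.002, 0.0005, -0.001, 1], [0, -0.003, 0, -0.004, 0.0005, -0.0015, 1], [0, -0.003, 0, -0.004, 0.0005, -0.0015, 1]]])

```text
time_s: 32.7
ee_pos: [0.4189, -0.3495, 0.0314]
eef_rot: [3.138, 0.003, 3.05]
force: [-12.5, -0.8, -2.9]
grip_width: 0.0003
```

Emit:
servo_tool(moves=[[[0, 0, 0, 0.006, 0, 0, 1], [0, 0, 0, 0.02, 0, -0.004, 1], [0, 0, 0, 0.04, 0, -0.03, 1], [0, 0, 0, 0.06, 0.03, -0.09, 1], [0, 0, 0, 0.06, 0.1, -0.15, 1], [0, 0, 0, 0.06, 0.18, -0.2, 1], [0, 0, 0, 0.06, 0.26, -0.2, 1], [0, 0, 0, 0.06, 0.34, -0.2, 1], [0, 0, 0, 0.06, 0.42, -0.2, 1], [0, 0, 0, 0.06, 0.5, -0.2, 1], [0, 0, 0, 0.06, 0.58, -0.2, 1], [0, 0, 0, 0.06, 0.66, -0.2, 1]]])

```text
time_s: 33.7
ee_pos: [0.4189, -0.0166, 0.1333]
eef_rot: [3.138, 0.006, 3.05]
force: [0.5, -0.4, 0.4]
grip_width: 0.0003
```

```bash
python3 - <<'E'
from look import *
import pickle
st();o={}
for n in("scene","top"):
    fr=[camera(n) for _ in range(4)];c=dict(fr[0]);c["color"]=np.mean([f["color"].astype(np.float32) for f in fr],0);o[n]=c
pickle.dump(o,open("c25.pkl","wb"))
im=np.clip(o["top"]["color"]*.8,0,255).astype(np.uint8)[238:276,413:460,::-1]
cv2.imwrite("pics/t25.png",cv2.resize(im,None,fx=15,fy=15,interpolation=cv2.INTER_LANCZOS4))
im=np.clip(o["scene"]["color"]*1,0,255).astype(np.uint8)[62:100,255:295,::-1]
cv2.imwrite("pics/s25.png",cv2.resize(im,None,fx=15,fy=15,interpolation=cv2.INTER_LANCZOS4))
E
python3 meas.py c22.pkl c25.pkl
```

```text
t 33.7 p [ 0.4189 -0.0166  0.1333] r [3.1376 0.0056 3.0501] f [ 0.5438 -0.3826  0.3715] w 0.0002991644127394937 q [-0.13    0.0394  1.9175  0.0045  1.1792 -1.611 ]
c22.pkl
blk right        n20 sd0.03mm mean [ 0.4539 -0.384   0.094 ] yaw -0.0514
blk rear         n14 sd0.14mm mean [ 0.4239 -0.3604  0.094 ] yaw -0.0095
blk front        n13 sd0.48mm mean [ 0.4842 -0.3642  0.094 ] yaw -0.0366
wall front Lft   n4 sd0.08mm mean [ 0.4894 -0.3228  0.12  ] yaw -0.0511
wall front Rt    n9 sd0.26mm mean [ 0.4827 -0.3973  0.12  ] yaw -0.0721
wall front both  n12 sd0.19mm mean [ 0.4847 -0.3744  0.12  ] yaw -0.0895
wall rear        n34 sd0.61mm mean [ 0.5014 -0.3652  0.12  ] yaw -0.0895
foot rear        n23 sd0.35mm mean [ 0.5645 -0.3597  0.06  ] yaw -0.0904
foot right       n9 sd0.14mm mean [ 0.548  -0.4209  0.06  ] yaw -0.0507
foot left        n15 sd0.22mm mean [ 0.5416 -0.3193  0.06  ] yaw -0.0599
c25.pkl
blk right        n20 sd0.33mm mean [ 0.4539 -0.3824  0.094 ] yaw -0.1183
blk rear         n12 sd0.08mm mean [ 0.4255 -0.3605  0.094 ] yaw -0.0583
blk front        n10 sd0.17mm mean [ 0.4859 -0.3643  0.094 ] yaw -0.0465
wall front Lft   n4 sd0.07mm mean [ 0.4916 -0.3229  0.12  ] yaw -0.0646
wall front Rt    n9 sd0.23mm mean [ 0.483  -0.3973  0.12  ] yaw -0.0453
wall front both  n13 sd0.44mm mean [ 0.4856 -0.3744  0.12  ] yaw -0.1122
wall rear        n30 sd0.57mm mean [ 0.5022 -0.3653  0.12  ] yaw -0.0895
foot rear        n23 sd0.43mm mean [ 0.5654 -0.3602  0.06  ] yaw -0.1076
foot right       n8 sd0.03mm mean [ 0.548 -0.421  0.06 ] yaw -0.0849
foot left        n15 sd0.21mm mean [ 0.5416 -0.3191  0.06  ] yaw -0.0949
```

View pics/t25.png

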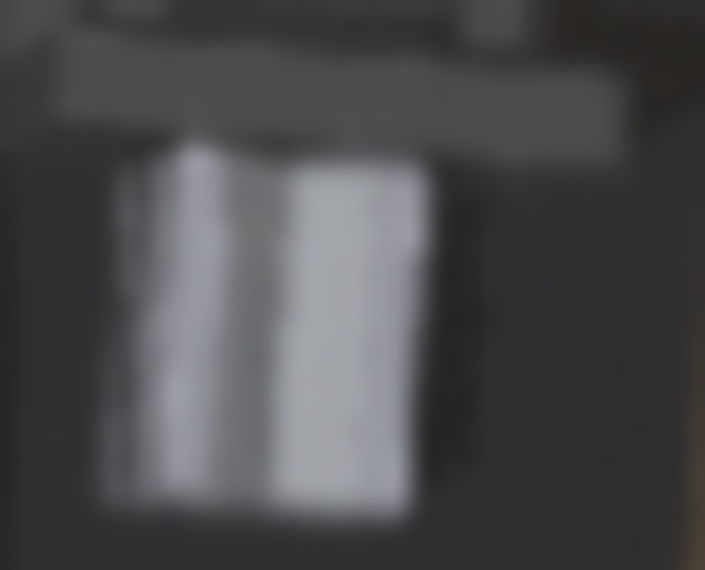

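View pics/s25.png

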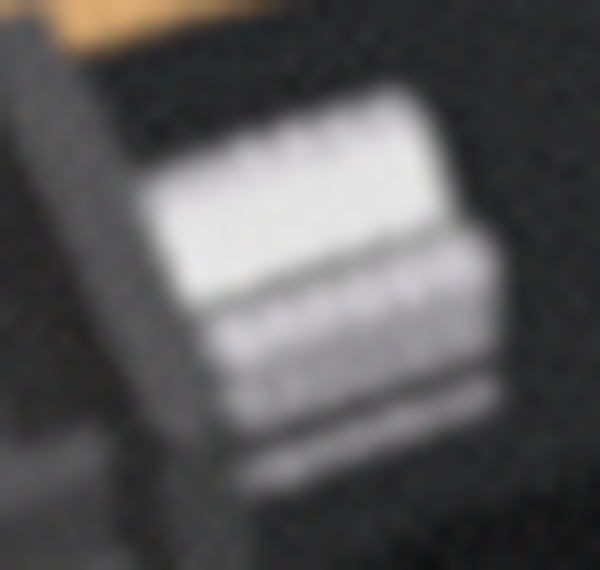

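This push turned the block (all five long edges slope alike now) and nudged the angle plate by about 1 mm, well under 5. The gap to the wall now looks even, 10 and 12 px at 15x zoom. For a steadier yaw I register the block's whole row profile.

```bash
cat > yaw.py <<'E'
from h import *
import pickle,sys
from scipy.ndimage import shift as ndshift
from scipy.optimize import minimize_scalar
def prof(g,lines,lo,hi):  # g rows = lines ; register each vs mean iteratively
    A=np.array([g[r,lo:hi] for r in lines]);sl=0.0;r=np.arange(len(A))
    A=(A-A.mean(1,keepdims=True))/A.std(1,keepdims=True)
    def cost(s):
        B=np.array([ndshift(a,-s*(k-len(A)/2),order=1,mode='nearest') for a,k in zip(A,r)])[:,4:-4]
        return B.var(0).sum()
    ss=np.linspace(-.25,.25,201);c=[cost(s) for s in ss];s0=ss[int(np.argmin(c))]
    return minimize_scalar(cost,bounds=(s0-.01,s0+.01),method='bounded').x
for f in sys.argv[1:]:
    T=pickle.load(open(f,"rb"))["top"];g=cv2.cvtColor(np.clip(T["color"],0,255).astype(np.float32),cv2.COLOR_RGB2GRAY)
    g=cv2.GaussianBlur(g,(0,0),.6)
    s=prof(g,range(252,269),414,447);W=onz(T,[(432,252),(432+s*17,269)],.085);d=W[0]-W[1];print(f,"block yaw",np.arctan2(d[1],d[0]))
    gt=g.T.copy()
    for nm,c0,c1,lo,hi,z in(("wall+foot R (free cols)",444,452,236,256,.12),("wall rear/front L+R",419,452,237,247,.12),("foot rear",416,448,212,224,.06)):
        s=prof(gt,range(c0,c1),lo,hi);W=onz(T,[(c0,246),(c1,246+s*(c1-c0))],z);d=W[0]-W[1];print("   ",nm,-np.arctan2(d[0],d[1]))
    gg=prof(g,range(221,236),407,455);W=onz(T,[(430,221),(430+gg*15,236)],.065);d=W[0]-W[1];print("    foot sides",np.arctan2(d[1],d[0]))
E
python3 yaw.py c0.pkl c22.pkl c25.pkl
```

```text
c0.pkl block yaw 0.04575140266813037
    wall+foot R (free cols) -0.1263764249310147
    wall rear/front L+R -0.0767571121792128
    foot rear -0.09421991095349792
    foot sides -0.1282447336045288
c22.pkl block yaw -0.04612175601633553
    wall+foot R (free cols) -0.13196107700945395
    wall rear/front L+R -0.07671385338632677
    foot rear -0.09421562092170258
    foot sides -0.12652580241788047
c25.pkl block yaw -0.11839586330438796
    wall+foot R (free cols) -0.11710585947111604
    wall rear/front L+R -0.10005714234770735
    foot rear -0.09590399292125334
    foot sides -0.12658190780622752
```

Block yaw is about -0.118 and the angle plate about -0.105, so roughly 0.01 rad apart. I finish with one gentle central push at about 13 N, vertical force near zero, to confirm firm flat contact.

```bash
python3 - <<'E'
from tgt import *
R=Rt(np.pi-.11)
for p in([.395,-.3565,.13],[.395,-.3565,.03]): print(norm(p,R),ik(np.array(p),R,np.array([-.8,.44,1.69,0,1,-2.27]))[0])
E
```

```text
[ 0.0024  0.002   0.0106 -0.0151 -0.6752  0.0028] [-0.803   0.2974  1.6224 -0.      1.2218 -2.2638]
[ 0.0024  0.002   0.0106 -0.0145 -0.6759  0.2028] [-0.803   0.4221  1.71   -0.      1.0095 -2.2638]
```

Emit:
servo_tool(moves=[[[0.002, 0.002, 0.01, 0.01, -0.05, 0, 1], [0.002, 0.002, 0.01, 0.01, -0.12, 0, 1], [0.002, 0.002, 0.01, 0.005, -0.2, 0, 1], [0.002, 0.002, 0.01, 0, -0.28, 0, 1], [0.002, 0.002, 0.01, 0, -0.36, 0, 1], [0.002, 0.002, 0.01, -0.005, -0.44, 0, 1], [0.002, 0.002, 0.01, -0.01, -0.52, 0, 1], [0.002, 0.002, 0.01, -0.014, -0.6, 0, 1], [0.002, 0.002, 0.0106, -0.015, -0.65, 0.003, 1], [0.002, 0.002, 0.0106, -0.015, -0.675, 0.003, 1], [0.002, 0.002, 0.0106, -0.015, -0.676, 0.04, 1], [0.002, 0.002, 0.0106, -0.015, -0.676, 0.1, 1]]])

```text
time_s: 35.1
ee_pos: [0.3953, -0.3589, 0.0829]
eef_rot: [-3.139, 0.004, 3.029]
force: [0.9, -0.5, -0.4]
grip_width: 0.0008
```

```bash
python3 - <<'E'
from tgt import *
R=Rt(np.pi-.11);st()
for p in([.395,-.3565,.03],[.413,-.3585,.03]): print(norm(p,R))
E
```

```text
t 35.1 p [ 0.3953 -0.3589  0.0829] r [-3.1392  0.0038  3.029 ] f [ 0.8857 -0.4614 -0.3706] w 0.00080109422746029 q [-0.8061  0.3514  1.6687  0.0007  1.1171 -2.2645]
[-0.0015  0.0024 -0.0017  0.0016  0.0049  0.1059]
[-0.0015  0.0024 -0.0017 -0.0346  0.005   0.106 ]
```

Emit:
servo_tool(moves=[[[-0.001, 0.002, -0.0015, 0, 0.005, 0.04, 1], [-0.001, 0.002, -0.0015, 0, 0.005, 0.08, 1], [-0.001, 0.002, -0.0015, 0, 0.005, 0.1, 1], [-0.001, 0.002, -0.0015, -0.005, 0.005, 0.106, 1], [-0.001, 0.002, -0.0015, -0.015, 0.005, 0.106, 1], [-0.001, 0.002, -0.0015, -0.025, 0.005, 0.106, 1], [-0.001, 0.002, -0.0015, -0.033, 0.005, 0.106, 1], [-0.001, 0.002, -0.0015, -0.035, 0.005, 0.106, 1], [-0.001, 0.002, -0.0015, -0.035, 0.005, 0.106, 1]]])

```text
time_s: 35.85
ee_pos: [0.4138, -0.3587, 0.0306]
eef_rot: [-3.14, 0.001, 3.032]
force: [-0.6, 0.4, -0.4]
grip_width: 0.0005
```

Emit:
servo_tool(moves=[[[0, 0, 0, -0.002, 0, 0, 1], [0, 0, 0, -0.004, 0, 0, 1], [0, 0, 0, -0.005, 0, 0, 1]]])

```text
time_s: 36.1
ee_pos: [0.4163, -0.359, 0.0307]
eef_rot: [-3.14, 0.002, 3.032]
force: [-0.6, 0.0, -0.1]
grip_width: 0.0004
```

Emit:
servo_tool(moves=[[[0, 0, 0, -0.0015, 0, -0.0005, 1], [0, 0, 0, -0.0025, 0, -0.001, 1], [0, 0, 0, -0.0025, 0, -0.001, 1]]])

```text
time_s: 36.35
ee_pos: [0.4177, -0.3592, 0.0313]
eef_rot: [-3.14, 0.002, 3.032]
force: [-0.6, 0.1, -0.3]
grip_width: 0.0005
```

Emit:
servo_tool(moves=[[[0, 0, 0, -0.0015, 0, 0, 1], [0, 0, 0, -0.0025, 0, -0.0005, 1], [0, 0, 0, -0.0025, 0, -0.0005, 1]]])

```text
time_s: 36.6
ee_pos: [0.4178, -0.3592, 0.0313]
eef_rot: [-3.141, -0.001, 3.032]
force: [-8.0, 0.5, 2.8]
grip_width: 0.0003
```

Emit:
servo_tool(moves=[[[0, 0, 0, -0.0015, 0, -0.0005, 1], [0, 0, 0, -0.0025, 0, -0.001, 1], [0, 0, 0, -0.0025, 0, -0.001, 1]]])

```text
time_s: 36.85
ee_pos: [0.4176, -0.3591, 0.0313]
eef_rot: [-3.141, -0.004, 3.032]
force: [-8.8, 0.4, 2.0]
grip_width: 0.0003
```

Emit:
servo_tool(moves=[[[0, -0.001, 0, -0.002, 0, -0.0005, 1], [0, -0.003, 0, -0.0035, 0, -0.0015, 1], [0, -0.003, 0, -0.0035, 0, -0.0015, 1]]])

```text
time_s: 37.1
ee_pos: [0.4177, -0.359, 0.0314]
eef_rot: [3.141, -0.003, 3.032]
force: [-9.3, 0.1, -0.8]
grip_width: 0.0002
```

Emit:
servo_tool(moves=[[[0, -0.001, 0, -0.002, 0, -0.0005, 1], [0, -0.003, 0, -0.0035, 0, -0.001, 1], [0, -0.003, 0, -0.0035, 0, -0.001, 1]]])

```text
time_s: 37.35
ee_pos: [0.4178, -0.359, 0.0313]
eef_rot: [3.14, -0.002, 3.032]
force: [-10.3, -0.8, 1.4]
grip_width: 0.0
```

Emit:
servo_tool(moves=[[[0, -0.001, 0, -0.003, 0, -0.0005, 1], [0, -0.003, 0, -0.0055, 0, -0.0015, 1], [0, -0.003, 0, -0.0055, 0, -0.0015, 1], [0, -0.003, 0, -0.0055, 0, -0.0015, 1]]])

```text
time_s: 37.68
ee_pos: [0.4183, -0.3588, 0.0313]
eef_rot: [3.138, -0.002, 3.032]
force: [-14.1, 0.8, 2.3]
grip_width: 0.0006
```

Emit:
servo_tool(moves=[[[0, -0.001, 0, -0.003, 0, -0.0005, 1], [0, -0.003, 0, -0.005, 0, -0.001, 1], [0, -0.003, 0, -0.005, 0, -0.001, 1]]])

```text
time_s: 37.93
ee_pos: [0.4184, -0.3587, 0.0312]
eef_rot: [3.137, -0.003, 3.031]
force: [-16.7, 0.7, 5.5]
grip_width: 0.0006
```

Firm push: 14-17 N with the position steady at 0.418. I retreat straight back, then up and away.

Emit:
servo_tool(moves=[[[0, 0, 0, 0.006, 0, 0, 1], [0, 0, 0, 0.02, 0, -0.004, 1], [0, 0, 0, 0.04, 0, -0.03, 1], [0, 0, 0, 0.06, 0.03, -0.09, 1], [0, 0, 0, 0.06, 0.1, -0.15, 1], [0, 0, 0, 0.06, 0.18, -0.2, 1], [0, 0, 0, 0.06, 0.26, -0.2, 1], [0, 0, 0, 0.06, 0.34, -0.2, 1], [0, 0, 0, 0.06, 0.42, -0.2, 1], [0, 0, 0, 0.06, 0.5, -0.2, 1], [0, 0, 0, 0.06, 0.58, -0.2, 1], [0, 0, 0, 0.06, 0.66, -0.2, 1]]])

```text
time_s: 38.93
ee_pos: [0.4247, -0.0259, 0.1333]
eef_rot: [3.137, -0.001, 3.031]
force: [0.6, 0.2, -0.4]
grip_width: 0.0004
```

```bash
python3 - <<'E'
from look import *
import pickle
st();o={}
for n in("scene","top"):
    fr=[camera(n) for _ in range(4)];c=dict(fr[0]);c["color"]=np.mean([f["color"].astype(np.float32) for f in fr],0);o[n]=c
    cv2.imwrite(f"pics/{n}26.png",np.clip(c["color"],0,255).astype(np.uint8)[:,:,::-1])
pickle.dump(o,open("c26.pkl","wb"))
im=np.clip(o["top"]["color"]*.8,0,255).astype(np.uint8)[238:276,413:460,::-1]
cv2.imwrite("pics/t26.png",cv2.resize(im,None,fx=15,fy=15,interpolation=cv2.INTER_LANCZOS4))
im=np.clip(o["scene"]["color"]*1,0,255).astype(np.uint8)[62:100,255:295,::-1]
cv2.imwrite("pics/s26.png",cv2.resize(im,None,fx=15,fy=15,interpolation=cv2.INTER_LANCZOS4))
E
python3 meas.py c26.pkl; python3 yaw.py c26.pkl
```

```text
t 38.93 p [ 0.4247 -0.0259  0.1333] r [ 3.1366 -0.0013  3.0313] f [ 0.6346  0.249  -0.3573] w 0.0003973873910906785 q [-0.1507  0.0586  1.8974  0.0054  1.1871 -1.6132]
c26.pkl
blk right        n20 sd0.34mm mean [ 0.4539 -0.3823  0.094 ] yaw -0.1132
blk rear         n13 sd0.19mm mean [ 0.4261 -0.3605  0.094 ] yaw -0.0380
blk front        n13 sd0.54mm mean [ 0.4867 -0.3643  0.094 ] yaw -0.0745
wall front Lft   n4 sd0.01mm mean [ 0.4918 -0.3229  0.12  ] yaw 0.0340
wall front Rt    n9 sd0.41mm mean [ 0.4834 -0.3973  0.12  ] yaw -0.1130
wall front both  n13 sd0.42mm mean [ 0.486  -0.3744  0.12  ] yaw -0.1115
wall rear        n30 sd0.35mm mean [ 0.5027 -0.3653  0.12  ] yaw -0.0977
foot rear        n23 sd0.51mm mean [ 0.5657 -0.36    0.06  ] yaw -0.1087
foot right       n9 sd0.06mm mean [ 0.548 -0.421  0.06 ] yaw -0.0871
foot left        n15 sd0.43mm mean [ 0.5416 -0.3193  0.06  ] yaw -0.0613
c26.pkl block yaw -0.11292679035162552
    wall+foot R (free cols) -0.19077527126605845
    wall rear/front L+R -0.11095055780455408
    foot rear -0.09539397298662342
    foot sides -0.10364163649771421
```

View pics/t26.png

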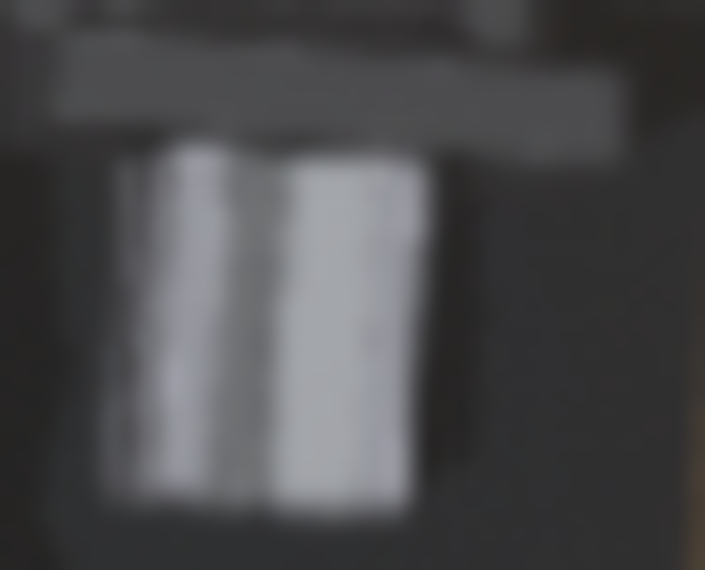

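View pics/scene26.png

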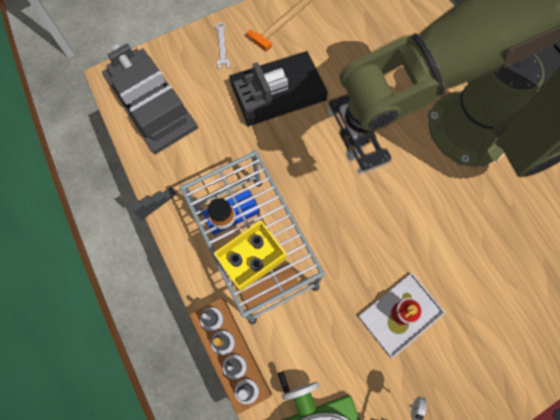

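View pics/s26.png

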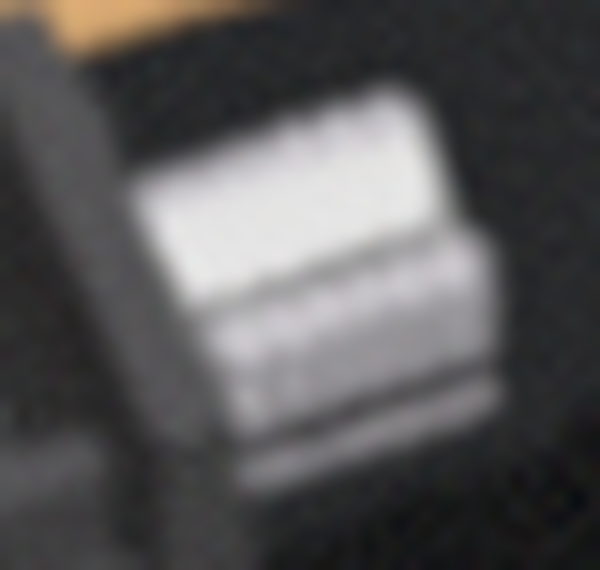

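Block yaw (-0.113) matches the wall (-0.111), the gap is even, the can stands in the tray and the bystanders look unmoved. I hand in.

```bash
python3 - <<'E'
from station import hand_in,get_obs
print(get_obs()["time_s"]);print(hand_in())
E
```

```text
39.3333
the job is handed in; nothing more can be done
None
```

I handed the job in at 39.3 s. The oil can stands in the drip tray, and the V-block sits on the granite, groove up, with its end against the angle plate. No verdict was reported.

**How it went**
- **Wrong fingertip position:** the fingertips turned out to be about 33 mm behind the reported tool point. One attempt to close on the V-block missed because of this. I measured the offset in the pictures and used it for the later grips; the next one read the block's full 44 mm.
- **Setting the block down on the way:** joint 6 would have hit its limit with the tilted grip. I put the block down on the open bench and picked it up again vertically before taking it to the plate.
- **Pushing home:** my first pushes pressed down too much and left the block about 0.04 rad off square. I pushed again with little downward force, first off-centre and then in the middle, reaching 14–17 N on the tool.

**Last checks**
- **Squareness:** the block's yaw was -0.113 rad, against -0.111 rad for the wall's long edges. Single-edge readings scattered by a few hundredths of a radian, because the pictures are coarse. The gap to the wall looked even along its width.
- **Contact force:** I could not measure it directly, so the 3 N is inferred. The tool pushed at 14–17 N, the block needs 5–9 N to slide, and the block stopped moving.
- **Angle plate:** the off-centre push turned it slightly. It moved about 1–1.5 mm in all, against the 5 mm limit.
- **Everything else:** in the last picture the can is upright in the tray, and the cases, bin and jar look unmoved. The arm is clear of everything.

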